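# Time the feed pumps and clamp them in the test bed

### The arm

A 6-joint arm with a two-finger parallel gripper is mounted at the origin on the work surface. World frame = base frame: x ahead of the robot, y to its left, z up, the work surface at z = 0. Lengths are in m, angles in rad, forces in N, time in s.
With the tool pointing down it reaches from about 0.25 to 0.725 m from the base axis. Payload 4 kg.
Tool frame: the origin (TCP) lies midway between the tips of the shut fingers; the grasp point (between the pads) lies 19 mm behind it; z points along the fingers, x is the direction in which the jaws open and shut, and the axes are right-handed (so a half turn about z gives the same grasp; the last joint's range is limited). The gripper opens to 85 mm and grips with 20 to 120 N. Pads are 22 mm wide; open, the fingers measure 114 mm over their backs; the gripper's body (76 mm by 85 mm) begins 54 mm behind the grasp point. The pads swing forward as they close: fully open they stand 13 mm farther back than shut.
Start: joints at [1.342, 0.241, 0.005, 1.335, 0, 1.571], TCP at [0.113, 0.487, 0.231] pointing down, gripper open.
Joint ranges: [-2.72, 2.72], [-1.05, 1.87], [-1.09, 1.28], [-1.99, 2.15], [-1.42, 1.44], [-3.14, 3.14]. Speed limits (rad/s): [2.79, 2.79, 3.14, 3.14, 3.14, 3.14].

### API

Orientations are given as a unit quaternion [x, y, z, w].
In Python, from workcell import bot, vision, ticket gives the robot as it stands.
- The arm moves only by the tool play_rows, never from a script. Its argument "deltas" is one flat list of numbers, 5 for each row, row after row: the opening, from 0 (shut) to 1 (fully open), then the shift along the tool's x, y, z in units of 60 mm (1.0 is 60 mm), then the turn about the tool's z in degrees. A call has 1 to 12 rows; each row shifts and turns the pose as measured when the row begins, along the tool's axes as they then stand; what a row does not reach is not made up. A row lasts 1/8 s, in which the tool goes at most 62.5 mm and 10.7 degrees, less where a joint would pass 70% of its speed; a pose out of reach is approached as far as the arm can. A call is refused whole if a number of a shift passes 1 or a number of a turn 10.7, either way. A call with a gripper value outside its range is refused whole. The fingers move at their own pace and stop on an object; the grip force is fixed at half the most. Time passes only in rows, so rows that do not move let the fingers close. It gives the time, the measured TCP pose, the force and the opening at its end, in the units of the state.
- bot.get_obs(): the state, without advancing time (a new reading comes with each control period).
- vision.camera(name): name is "scene" or "top" or "wrist"; returns a dict with "color" (420x560x3 uint8, blue, green, red), "intrinsics" (3x3 intrinsics, pixels), "rvec" (rotation vector, rad) and "tvec" (3), from world to camera coordinates, as OpenCV has them. Camera axes: x right, y down, z forward; pixel columns grow to the right and rows downward; lengths in m; the calibration is good to about 2 mm. A picture is of the moment at which its call begins. There is no depth.
- ticket.job_done(): hands the job in, once; it reports no verdict.
The state is a dict: "clock": time; "joint_pos": joint angles; "joint_vel": joint speeds; "tau": joint torques, N m; "eef_pos": TCP position; "tool_rot": TCP orientation; "ft_force": force on the tool from outside, world axes, zero at the start; "ft_torque": the same for the moment, N m; "grip_width": finger opening in m.
Only numpy, scipy, OpenCV 4.12 (cv2) and the standard library are available. Lean on these libraries where they do the work, as an engineer would, in place of code of your own. Each camera call takes 0.05 s, during which the arm holds its last target. There are 200 camera calls.

### The job

Set up the pump bench for the next test batch (two or three feed pumps are standing about): turn the coupling disc of every pump by pushing its drive dogs until the notch in the rim faces the red timing line on the pump, and stand all the pumps side by side in the clamping bed, ports to the front (the robot's side), the first one butted against the green end stop and the rest flush against one another. Then slide the green jaw up against the last pump, so that no gap is left anywhere in the row, and only then lock it by swinging its orange clamping lever clockwise all the way to its stop. Do not tip a pump over, and leave the tools and other things on the bench where they are.

Things in the scene. Friction and masses are not known exactly. Their poses are not given: they have to be found in the camera images.
- pump1_block (a point): Feed pump 1 (may be absent): aluminium housing 72 mm wide (y), 108 deep (x), 34 tall, on a 12 mm foot flange of that size; 0.4 to 0.6 kg. On its -x end stands a dark steel port block, 26 (x) by 30 (y) by 40 mm tall, brass ports on its -x face: grasp it by its y faces. This point: in the block, 58 mm above the pump's underside, 41 mm to -x of the housing's middle. Axes: x from block to disc, z up.
- pump1_axis (a point): Centre of the top face of pump 1's coupling disc, 44 mm above the pump's underside, 57 mm to +x of the port block point; axes of the housing (does not turn). The steel disc, 66 mm across, 10 thick, turns about the vertical, any number of turns, and stays where left. Two drive dogs, 12 (radial) by 14 by 16 mm tall, stand on it, middles 26 mm from the axis, opposite one another.
- pump1_notch (a point): The notch in the rim of pump 1's disc (12 mm wide, 12 deep), at the disc's top face, 30 mm from the axis, midway between the two dogs. It turns with the disc: push a dog sideways (under 1 N; the pump itself stays put if pushed lightly).
- pump1_mark (a point): Where the notch of pump 1 belongs: 30 mm from the axis towards the port block, at the end of the red timing line painted on the housing and up and over the port block.
- pump2_block (a point): Feed pump 2 (may be absent): aluminium housing 72 mm wide (y), 108 deep (x), 34 tall, on a 12 mm foot flange of that size; 0.4 to 0.6 kg. On its -x end stands a dark steel port block, 26 (x) by 30 (y) by 40 mm tall, brass ports on its -x face: grasp it by its y faces. This point: in the block, 58 mm above the pump's underside, 41 mm to -x of the housing's middle. Axes: x from block to disc, z up.
- pump2_axis (a point): Centre of the top face of pump 2's coupling disc, 44 mm above the pump's underside, 57 mm to +x of the port block point; axes of the housing (does not turn). The steel disc, 66 mm across, 10 thick, turns about the vertical, any number of turns, and stays where left. Two drive dogs, 12 (radial) by 14 by 16 mm tall, stand on it, middles 26 mm from the axis, opposite one another.
- pump2_notch (a point): The notch in the rim of pump 2's disc (12 mm wide, 12 deep), at the disc's top face, 30 mm from the axis, midway between the two dogs. It turns with the disc: push a dog sideways (under 1 N; the pump itself stays put if pushed lightly).
- pump2_mark (a point): Where the notch of pump 2 belongs: 30 mm from the axis towards the port block, at the end of the red timing line painted on the housing and up and over the port block.
- pump3_block (a point): Feed pump 3 (may be absent): aluminium housing 72 mm wide (y), 108 deep (x), 34 tall, on a 12 mm foot flange of that size; 0.4 to 0.6 kg. On its -x end stands a dark steel port block, 26 (x) by 30 (y) by 40 mm tall, brass ports on its -x face: grasp it by its y faces. This point: in the block, 58 mm above the pump's underside, 41 mm to -x of the housing's middle. Axes: x from block to disc, z up.
- pump3_axis (a point): Centre of the top face of pump 3's coupling disc, 44 mm above the pump's underside, 57 mm to +x of the port block point; axes of the housing (does not turn). The steel disc, 66 mm across, 10 thick, turns about the vertical, any number of turns, and stays where left. Two drive dogs, 12 (radial) by 14 by 16 mm tall, stand on it, middles 26 mm from the axis, opposite one another.
- pump3_notch (a point): The notch in the rim of pump 3's disc (12 mm wide, 12 deep), at the disc's top face, 30 mm from the axis, midway between the two dogs. It turns with the disc: push a dog sideways (under 1 N; the pump itself stays put if pushed lightly).
- pump3_mark (a point): Where the notch of pump 3 belongs: 30 mm from the axis towards the port block, at the end of the red timing line painted on the housing and up and over the port block.
- bed_floor (a point): Middle of the clamping bed's floor, its top face, 8 mm above the table. Bed: dark steel plate fixed on the table, front (-x) to the robot. Pumps stand on it in a row along y, between two steel rails 10 mm high, 60 mm either side of the middle line. A pump with ports to the front has the bed's axes and its disc axis at x = +16 mm. Axes: x to the back, y along the row to the end stop.
- bed_stop (a point): Where the row begins: middle of the green end stop's inner face, at floor level, 140 mm to +y of the bed's middle point; the stop is 34 mm tall. Axes of the bed.
- jaw_face (a point): Middle of the face, at floor level, of the green sliding jaw that closes the row; axes of the bed. Jaw: 108 mm wide (x), 46 long (y), 30 tall. It slides along y from fully open (face 252 mm from the stop) to 52 mm from the stop, drags with about 2.5 N, stays where left, can push pumps along. It starts part closed, often too far for three pumps.
- jaw_grip (a point): In the jaw's upright black handle (20 mm in x, 14 in y, 40 tall, top 70 mm above the bed's floor): 57 mm above the bed's floor, 36 mm behind the jaw's face, 44 mm towards the bed's front. Pinch it or push it to slide the jaw.
- lever (a joint): Angle of the jaw's clamping lever, rad: 0 released (arm points along the bed's -y, away from the row), 1.4 its stop, fully locked (arm swung clockwise seen from above, lying across the jaw towards the front). It turns about a vertical hub 42 mm to the back (+x) of and 23 mm behind (-y) the jaw_face point, with light drag, and stays where left.
- lever_tip (a point): Near the free end of the clamping lever's orange arm, half-way up it, 50 mm from the hub's axis and 46 mm above the bed's floor. The arm is 12 mm wide, 12 mm tall and reaches 60 mm from the axis: push it sideways or pinch it. It moves with the jaw and the lever.
- socket: A bystander: a chrome socket, 26 mm across, 38 tall. Origin at the middle of its underside.
- union: A bystander: a small brass pipe union, 24 mm across, 34 tall. Origin at the middle of its underside.
- hexcap: A bystander: a dark steel cap nut, 28 mm across, 30 tall. Origin at the middle of its underside.
- wrench: A bystander: a wrench lying flat, 160 mm long. Origin at the middle of its underside.
- driver: A bystander: a screwdriver lying flat, 180 mm long. Origin at the middle of its underside.
- redcup: A bystander: a small red plastic cup, 56 mm across, 40 tall. Origin at the middle of its underside.
Mind the look-alikes: they are no part of the job. Leave any brown or pink look-alike of the part that bears pump1_block alone.

How it is judged:
On the way:
1. all the pumps are timed and closed up in the bed by the jaw, its lever not yet locked (horizontal distance between pump1_notch and pump1_mark below 0.005 m and angle between each of pump1_axis, pump2_axis, pump3_axis's own z axis and vertical below 0.06 rad and z of pump1_axis in the frame of bed_floor between 0.04 and 0.048 m and x of pump1_axis in the frame of bed_floor between 0.006 and 0.026 m and x of each of pump1_block, pump2_block, pump3_block in the frame of bed_floor below -0.02 m and (y of pump1_axis in the frame of bed_stop above -0.039 m or y of pump2_axis in the frame of pump1_axis between 0.06 and 0.075 m or y of pump3_axis in the frame of pump1_axis between 0.06 and 0.075 m) and horizontal distance between pump2_notch and pump2_mark below 0.005 m and z of pump2_axis in the frame of bed_floor between 0.04 and 0.048 m and x of pump2_axis in the frame of bed_floor between 0.006 and 0.026 m and (y of pump2_axis in the frame of bed_stop above -0.039 m or y of pump1_axis in the frame of pump2_axis between 0.06 and 0.075 m or y of pump3_axis in the frame of pump2_axis between 0.06 and 0.075 m) and horizontal distance between pump3_notch and pump3_mark below 0.005 m and z of pump3_axis in the frame of bed_floor between 0.04 and 0.048 m and x of pump3_axis in the frame of bed_floor between 0.006 and 0.026 m and (y of pump3_axis in the frame of bed_stop above -0.039 m or y of pump1_axis in the frame of pump3_axis between 0.06 and 0.075 m or y of pump2_axis in the frame of pump3_axis between 0.06 and 0.075 m) and (y of jaw_face in the frame of pump1_axis between -0.039 and -0.03 m or y of jaw_face in the frame of pump2_axis between -0.039 and -0.03 m or y of jaw_face in the frame of pump3_axis between -0.039 and -0.03 m) and value of joint lever below 0.7 rad), for 0.2 s.
At the end, for the whole second after the job is handed in: Every pump present stands flat in the bed between the rails, ports to the front, notch within 5 mm of its mark; each is within 3 mm of the stop or of its neighbour, the jaw within 3 mm of the last pump, its lever at its stop (over 1.2 rad) (horizontal distance between pump1_notch and pump1_mark below 0.005 m and angle between each of pump1_axis, pump2_axis, pump3_axis's own z axis and vertical below 0.06 rad and z of pump1_axis in the frame of bed_floor between 0.04 and 0.048 m and x of pump1_axis in the frame of bed_floor between 0.006 and 0.026 m and x of each of pump1_block, pump2_block, pump3_block in the frame of bed_floor below -0.02 m and (y of pump1_axis in the frame of bed_stop above -0.039 m or y of pump2_axis in the frame of pump1_axis between 0.06 and 0.075 m or y of pump3_axis in the frame of pump1_axis between 0.06 and 0.075 m) and horizontal distance between pump2_notch and pump2_mark below 0.005 m and z of pump2_axis in the frame of bed_floor between 0.04 and 0.048 m and x of pump2_axis in the frame of bed_floor between 0.006 and 0.026 m and (y of pump2_axis in the frame of bed_stop above -0.039 m or y of pump1_axis in the frame of pump2_axis between 0.06 and 0.075 m or y of pump3_axis in the frame of pump2_axis between 0.06 and 0.075 m) and horizontal distance between pump3_notch and pump3_mark below 0.005 m and z of pump3_axis in the frame of bed_floor between 0.04 and 0.048 m and x of pump3_axis in the frame of bed_floor between 0.006 and 0.026 m and (y of pump3_axis in the frame of bed_stop above -0.039 m or y of pump1_axis in the frame of pump3_axis between 0.06 and 0.075 m or y of pump2_axis in the frame of pump3_axis between 0.06 and 0.075 m) and (y of jaw_face in the frame of pump1_axis between -0.039 and -0.03 m or y of jaw_face in the frame of pump2_axis between -0.039 and -0.03 m or y of jaw_face in the frame of pump3_axis between -0.039 and -0.03 m) and value of joint lever above 1.2 rad); the robot touches nothing.
It fails at once if a pump was tipped over (angle between any of pump1_axis, pump2_axis, pump3_axis's own z axis and vertical above 0.8 rad).
It fails at once if one of the tools or other things on the bench was shoved more than 6 cm away (distance of any of socket, union, hexcap, wrench, driver, redcup from where it was at the start of the episode above 0.06 m).
Of pump1, pump2, pump3 only 2 to 3 are there at a start; the rules pass over those that are not, and their reading is None.
At some moment in a run one of pump1, pump2, pump3 may be knocked a few centimetres aside while the robot is not near it.
It also fails if it takes over 210 s, if anything falls off the work surface, if the arm or the gripper's body presses on something with over 40 N, if the wrist force passes 120 N, or if a joint passes its speed limit or range.

## Working session

There is one attempt and no reset: what is moved stays moved. The work goes in short steps, Python scripts to look and compute and a tool call to move; the robot and the scene stay as the last step left them, time stands still between calls to the robot, and variables do not carry over. Pictures are saved under pics/ and viewed, about 12 in all and at most 16, crops included, and the job is handed in when it is done.

Besides the shell and the picture viewer there is one more tool, called after ">>>" as name(argument=value, ...), one argument or row to a line, values as JSON. play_rows: Moves the arm, as the interface text tells. Its arguments: {"type":"object","properties":{"deltas":{"type":"array"}},"required":["deltas"]}

```bash
mkdir -p pics; cat > h.py <<'E'
import cv2,numpy as np
from workcell import bot,vision,ticket
def cam(n,save=None):
    c=vision.camera(n)
    if save: cv2.imwrite('pics/'+save,c['color'])
    return c
def pix2w(c,u,v,z):
    K=np.array(c['intrinsics'],float);R=cv2.Rodrigues(np.array(c['rvec'],float))[0];t=np.array(c['tvec'],float).ravel()
    d=R.T@np.linalg.inv(K)@np.array([u,v,1.]);o=-R.T@t
    return o+d*(z-o[2])/d[2]
def w2pix(c,P):
    return cv2.projectPoints(np.array(P,float).reshape(-1,3),np.array(c['rvec'],float),np.array(c['tvec'],float),np.array(c['intrinsics'],float),None)[0].reshape(-1,2)
E
python3 - <<'E'
from h import *
import pickle
d={n:cam(n,n+'0.png') for n in('top','scene')}
pickle.dump(d,open('c0.pkl','wb'))
for n,c in d.items():
    print(n,c['intrinsics'],c['rvec'],c['tvec'])
t=d['top']['color'];cv2.imwrite('pics/top0b.png',cv2.resize(t,(800,600),interpolation=cv2.INTER_CUBIC))
cv2.imwrite('pics/scene0b.png',cv2.resize(d['scene']['color'],(800,600),interpolation=cv2.INTER_CUBIC))
print(bot.get_obs())
E
```

```text
top [[403.61644312   0.         279.85367802]
 [  0.         403.61644312 207.28446165]
 [  0.           0.           1.        ]] [ 2.16242859 -2.15286848  0.16146412] [-0.04664082  0.49887929  1.3315261 ]
scene [[431.59506246   0.         274.4931989 ]
 [  0.         431.59506246 207.33085959]
 [  0.           0.           1.        ]] [ 1.33164911  2.09975432 -0.98620894] [ 0.24548156 -0.20992495  1.42840956]
{'clock': 0.1, 'joint_pos': array([1.34197196e+00, 2.41388310e-01, 3.85923246e-03, 1.33519646e+00,
       1.92455394e-05, 1.57079591e+00]), 'joint_vel': array([-0.00064846, -0.00275838,  0.00205401, -0.00088772,  0.00050464,
        0.00111069]), 'tau': array([-8.61796207e-05, -3.73138404e+01,  2.53009969e+01,  1.08305784e-02,
        6.82779682e-05,  1.34948155e-05]), 'eef_pos': array([0.11328257, 0.48641823, 0.23047678]), 'tool_rot': array([ 7.83208517e-01,  6.21758384e-01, -7.61469316e-04,  5.92213655e-04]), 'ft_force': array([-0.66006129,  0.34462344,  0.21544116]), 'ft_torque': array([-0.00757878, -0.02290214,  0.0127433 ]), 'grip_width': 0.08547680209816931}
```

View pics/top0b.png

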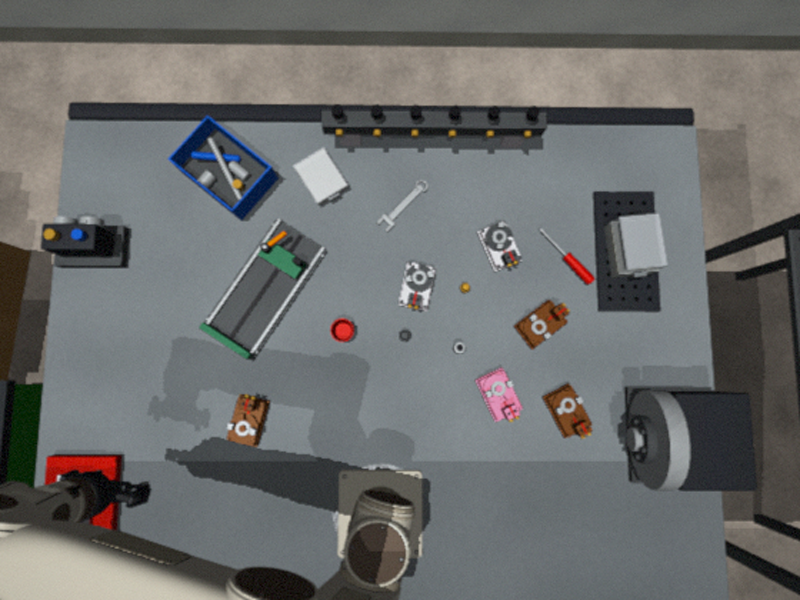

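View pics/scene0b.png

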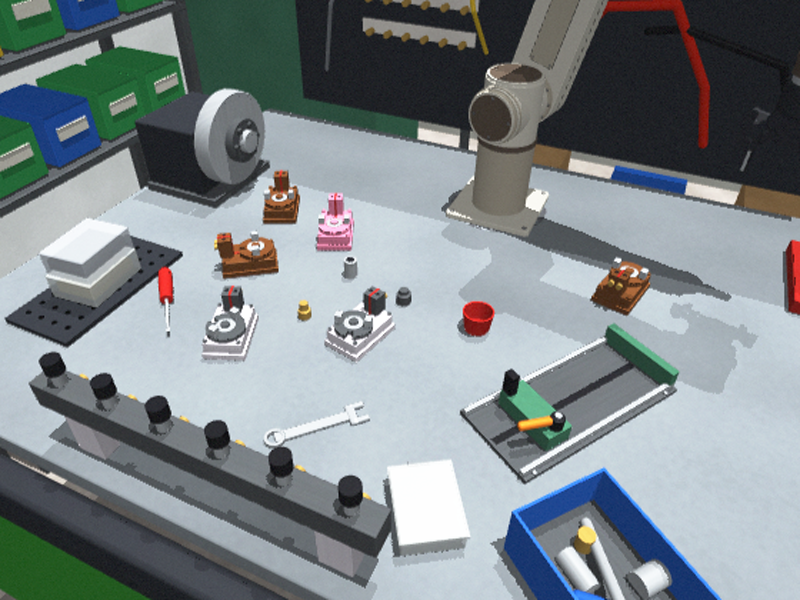

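The top view shows two aluminium pumps: A at (417,285) and B at (500,247), in 800x600 pixels. Both have a grey disc, a dark block and a red line. The look-alikes are brown at (245,420), (542,323) and (568,410), and pink at (498,393). The bed is at (265,285), with its stop lower left at (228,338) and its jaw at (285,260). I'll enlarge crops of these.

```bash
python3 - <<'E'
from h import *
import pickle
d=pickle.load(open('c0.pkl','rb'));t=d['top']['color']
def crop(u0,v0,w,h,s): return cv2.resize(t[v0:v0+h,u0:u0+w],None,fx=s,fy=s,interpolation=cv2.INTER_CUBIC)
a=crop(265,145,110,80,5)  # pumps 550x400
b=crop(135,148,100,106,4) # 
cv2.imwrite('pics/cropA.png',a);cv2.imwrite('pics/cropB.png',cv2.resize(t[148:256,135:235],None,fx=5.5,fy=5.5,interpolation=cv2.INTER_CUBIC))
c=d['top'];f=.7
for n,u,v,z in[('A',417,285,.05),('B',500,247,.05),('Adisc',420,277,.044),('Bdisc',501,237,.044),('bed',265,285,.008),('cup',343,330,.04),('hex',405,336,.03),('union',465,288,.03),('socket',459,347,.038),('wr',405,205,0),('drv',570,257,0),('br',542,323,.05),('pink',498,393,.05),('br3',247,420,.05)]:
    print(n,pix2w(c,u*f,v*f,z).round(3))
E
```

```text
A [ 0.523 -0.085  0.05 ]
B [ 0.616 -0.282  0.05 ]
Adisc [ 0.544 -0.092  0.044]
Bdisc [ 0.642 -0.286  0.044]
bed [0.528 0.281 0.008]
cup [0.418 0.088 0.04 ]
hex [ 0.405 -0.057  0.03 ]
union [ 0.52 -0.2   0.03]
socket [ 0.379 -0.183  0.038]
wr [ 0.732 -0.057  0.   ]
drv [ 0.603 -0.464  0.   ]
br [ 0.435 -0.376  0.05 ]
pink [ 0.274 -0.27   0.05 ]
br3 [0.212 0.301 0.05 ]
```

View pics/cropA.png

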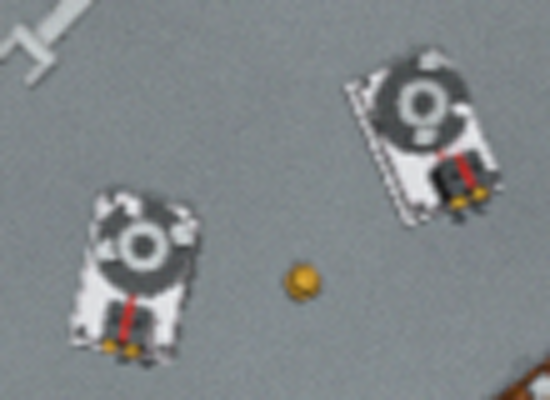

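View pics/cropB.png

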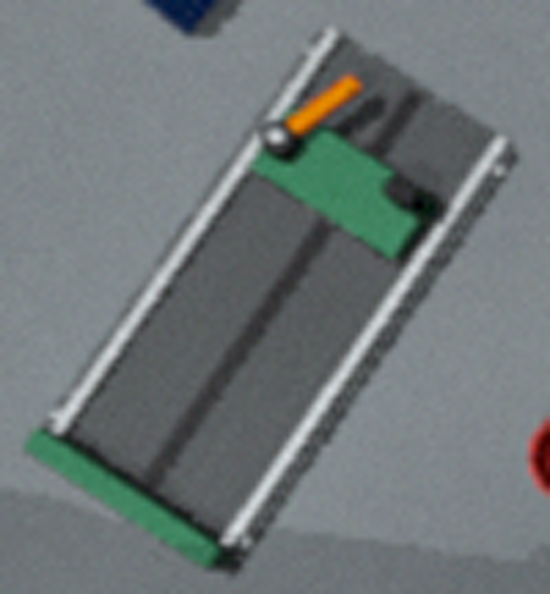

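The crops confirm that both silver pumps fit the description. On A, the disc hub is at (143,245) in the crop and the block below it at (128,325). On B, the hub is at (423,102) and the block at (460,180). The bed's stop is lower left, and its jaw is nearly open with the lever released. Next I'll move over the pumps for wrist views.

```bash
cat >> h.py <<'E'
def pose():
    o=bot.get_obs();q=o['tool_rot'];from scipy.spatial.transform import Rotation as Ro
    return np.array(o['eef_pos']),Ro.from_quat(q).as_matrix(),o
def plan(wps,grip,maxd=.055,maxa=10.):
    """wps: list of (x,y,z,yawdeg or None); prints rows from the present pose"""
    p,R,o=pose();y=np.degrees(np.arctan2(R[1,0],R[0,0]));rows=[]
    for w in wps:
        ty=y if w[3] is None else w[3];T=np.array(w[:3])
        dy=(ty-y+180)%360-180; n=max(1,int(np.ceil(max(np.linalg.norm(T-p)/maxd,abs(dy)/maxa)-1e-6)))
        for i in range(n):
            a=np.radians(y);d=(T-p)/(n-i);Rt=np.array([[np.cos(a),np.sin(a),0],[np.sin(a),-np.cos(a),0],[0,0,-1]])
            s=np.round(Rt.T@d/.06,2);t=round(-dy/n,1)
            rows.append([grip,*[float(k)+0 for k in s],t]);p=p+Rt@s*.06;y-=t
    for i in range(0,len(rows),12): print(sum(rows[i:i+12],[]))
    print(len(rows),'rows; end',p.round(4),round(y,1))
def st():
    p,R,o=pose();print('t',round(o['clock'],2),p.round(4),'yaw',round(np.degrees(np.arctan2(R[1,0],R[0,0])),1),'j',o['joint_pos'].round(2),'F',o['ft_force'].round(1),'w',round(o['grip_width'],4))
E
python3 - <<'E'
from h import *
plan([(.46,-.1,.30,-10)],1)
E
```

```text
[1, -0.63, 0.6, -0.09, np.float64(6.7), 1, -0.56, 0.67, -0.09, np.float64(6.7), 1, -0.47, 0.73, -0.09, np.float64(6.7), 1, -0.39, 0.78, -0.09, np.float64(6.7), 1, -0.29, 0.82, -0.09, np.float64(6.7), 1, -0.19, 0.85, -0.09, np.float64(6.7), 1, -0.09, 0.87, -0.09, np.float64(6.7), 1, 0.01, 0.88, -0.09, np.float64(6.7), 1, 0.11, 0.87, -0.09, np.float64(6.7), 1, 0.21, 0.85, -0.09, np.float64(6.7), 1, 0.31, 0.82, -0.09, np.float64(6.7), 1, 0.4, 0.77, -0.08, np.float64(6.7)]
[1, 0.5, 0.72, -0.09, np.float64(6.7)]
13 rows; end [ 0.4602 -0.0998  0.3001] -10.2
```

>>> play_rows(
  deltas=[1, -0.63, 0.6, -0.09, 6.7, 1, -0.56, 0.67, -0.09, 6.7, 1, -0.47, 0.73, -0.09, 6.7, 1, -0.39, 0.78, -0.09, 6.7, 1, -0.29, 0.82, -0.09, 6.7, 1, -0.19, 0.85, -0.09, 6.7, 1, -0.09, 0.87, -0.09, 6.7, 1, 0.01, 0.88, -0.09, 6.7, 1, 0.11, 0.87, -0.09, 6.7, 1, 0.21, 0.85, -0.09, 6.7, 1, 0.31, 0.82, -0.09, 6.7, 1, 0.4, 0.77, -0.08, 6.7],
)

```text
clock: 1.6
eef_pos: [0.4286, -0.0758, 0.2947]
tool_rot: [0.999, -0.05, -0.001, 0.003]
ft_force: [0.1, 0.3, -1.1]
grip_width: 0.0854
```

```bash
sed -i 's/t=round(-dy\/n,1)/t=float(round(-dy\/n,1))/' h.py; python3 - <<'E'
from h import *
import pickle
st();c=cam('wrist');pickle.dump(c,open('w1.pkl','wb'));cv2.imwrite('pics/w1.png',cv2.resize(c['color'],(800,600)))
print(w2pix(c,[(.544,-.092,.044),(.642,-.286,.044),(.5,-.09,.05)])/.7)
E
```

```text
t 1.6 [ 0.4286 -0.0758  0.2947] yaw -5.7 j [-0.17  0.09 -0.01  1.47 -0.01  1.5 ] F [ 0.1  0.3 -1.1] w 0.0854
[[533.89731996 250.96425003]
 [636.48305113 433.30440112]
 [484.79812471 255.02185132]]
```

View pics/w1.png

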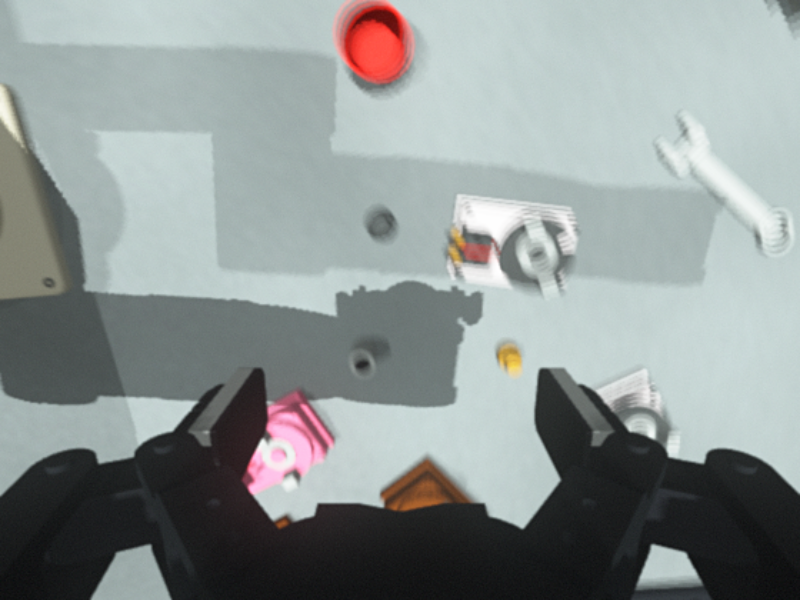

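The wrist picture is blurred because the arm was still moving. It shows pump A at about (515,245), with the block on the left and the disc on the right, and pump B at the lower right. I'll hover closer over A and let the arm settle.

```bash
python3 - <<'E'
from h import *
plan([(.525,-.08,.19,-10)],1)
E
```

```text
[1, 0.51, -0.06, 0.58, 1.3, 1, 0.52, -0.07, 0.58, 1.3, 1, 0.51, -0.09, 0.58, 1.3]
3 rows; end [ 0.5251 -0.0797  0.1903] -10.0
```

>>> play_rows(
  deltas=[1, 0.51, -0.06, 0.58, 1.3, 1, 0.52, -0.07, 0.58, 1.3, 1, 0.51, -0.09, 0.58, 1.3, 1, 0, 0, 0, 0, 1, 0, 0, 0, 0],
)

```text
clock: 2.28
eef_pos: [0.5272, -0.0836, 0.1862]
tool_rot: [0.996, -0.091, -0.0, 0.005]
ft_force: [-0.9, 0.9, -0.5]
grip_width: 0.0855
```

```bash
python3 - <<'E'
from h import *
import pickle
st();c=cam('wrist');pickle.dump(c,open('w2.pkl','wb'));cv2.imwrite('pics/w2.png',cv2.resize(c['color'],(800,600)))
E
```

```text
t 2.27 [ 0.5272 -0.0836  0.1862] yaw -10.5 j [-0.15  0.33  0.01  1.25 -0.01  1.6 ] F [-0.9  0.9 -0.5] w 0.0855
```

View pics/w2.png

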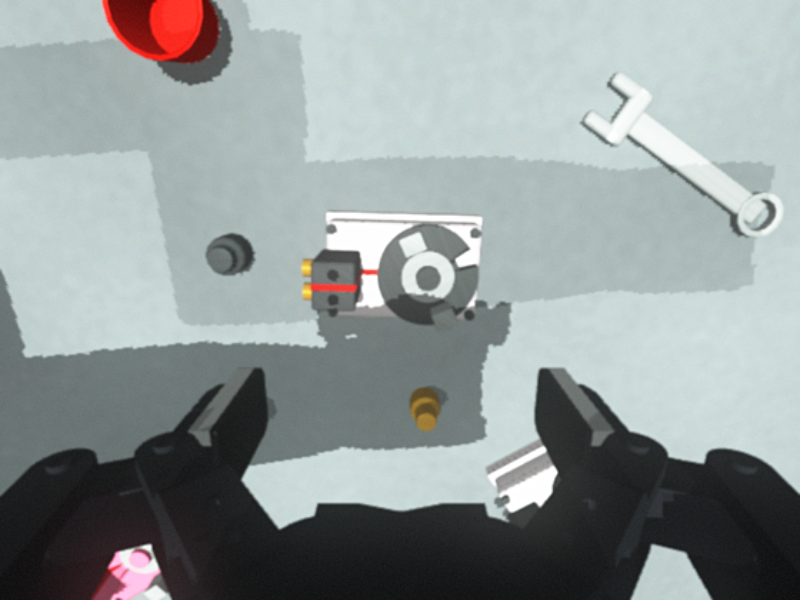

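Clear view of pump A: hub at (428,275), dogs at (413,243) and (444,316), notch at about (467,258), block-top red line from (312,288) to (357,288), and flange corners at (327,212) and (482,216). The notch faces away from the block.

```bash
python3 - <<'E'
from h import *
import pickle
c=pickle.load(open('w2.pkl','rb'))
for n,u,v,z in[('disc',428,275,.044),('dog1',413,243,.06),('dog2',444,316,.06),('notch',465,259,.044),('lineL',312,288,.074),('lineR',357,288,.074),('redh',362,272,.034),('redh2',378,272,.034),('flTL',327,212,.012),('flTR',482,216,.012),('flBR',482,320,.012)]:
    print(n,pix2w(c,u*.7,v*.7,z).round(4))
R=cv2.Rodrigues(c['rvec'])[0];print('cam',(-R.T@np.ravel(c['tvec'])).round(3))
K=c['intrinsics']
E
```

```text
disc [ 0.5443 -0.0867  0.044 ]
dog1 [ 0.5385 -0.0614  0.06  ]
dog2 [ 0.5496 -0.1104  0.06  ]
notch [ 0.5693 -0.0806  0.044 ]
lineL [ 0.4763 -0.0742  0.074 ]
lineR [ 0.502 -0.079  0.074]
redh [ 0.5016 -0.0793  0.034 ]
redh2 [ 0.5121 -0.0812  0.034 ]
flTL [ 0.4838 -0.0383  0.012 ]
flTR [ 0.5884 -0.0604  0.012 ]
flBR [ 0.5784 -0.1362  0.012 ]
cam [ 0.54  -0.012  0.328]
```

Pump A: axis (0.544,-0.087), yaw about -11°, notch bearing 13° and target bearing 169°. The plan is to pinch the dog at -77° and swing it +156° counterclockwise, on the side away from the block.

```bash
cat >> h.py <<'E'
def arcw(ax,r,z,phis,off=90):
    return [(ax[0]+r*np.cos(np.radians(f)),ax[1]+r*np.sin(np.radians(f)),z,f+off) for f in phis]
E
python3 - <<'E'
from h import *
plan([(.551,-.116,.11,13),(.551,-.116,.048,13)],.35,maxd=.04)
E
```

```text
[0.35, 0.16, 0.15, 0.42, -7.8, 0.35, 0.14, 0.18, 0.43, -7.8, 0.35, 0.12, 0.19, 0.42, -7.8, 0.35, 0.0, 0.0, 0.52, -0.0, 0.35, 0.0, 0.0, 0.51, -0.0]
5 rows; end [ 0.5509 -0.1161  0.0482] 12.9
```

>>> play_rows(
  deltas=[0.35, 0.16, 0.15, 0.42, -7.8, 0.35, 0.14, 0.18, 0.43, -7.8, 0.35, 0.12, 0.19, 0.42, -7.8, 0.35, 0, 0, 0, 0, 0.35, 0, 0, 0, 0],
)

```text
clock: 2.95
eef_pos: [0.553, -0.1173, 0.1183]
tool_rot: [0.993, 0.118, 0.005, 0.007]
ft_force: [-0.4, 0.2, 0.1]
grip_width: 0.0299
```

```bash
python3 - <<'E'
from h import *
st();plan([(.551,-.116,.048,13)],.35,maxd=.025)
E
```

```text
t 2.95 [ 0.553  -0.1173  0.1183] yaw 13.6 j [-0.2   0.43 -0.03  1.1  -0.01  1.13] F [-0.4  0.2  0.1] w 0.0299
[0.35, -0.01, -0.01, 0.39, 0.2, 0.35, -0.01, -0.01, 0.39, 0.2, 0.35, -0.01, -0.01, 0.39, 0.2]
3 rows; end [ 0.5508 -0.1159  0.0481] 13.0
```

>>> play_rows(
  deltas=[0.35, -0.03, -0.03, 0.39, 0.4, 0.35, 0, 0, 0.39, 0, 0.35, 0, 0, 0.37, 0, 0.35, 0, 0, 0, 0, 0, 0, 0, 0, 0, 0, 0, 0, 0, 0, 0, 0, 0, 0, 0],
)

```text
clock: 3.82
eef_pos: [0.5558, -0.1156, 0.0597]
tool_rot: [0.994, 0.112, 0.013, 0.009]
ft_force: [-0.2, 1.1, -3.0]
grip_width: 0.0082
```

```bash
python3 - <<'E'
from h import *
st()
c=cam('wrist','w3.png')
p,R,o=pose();y=np.degrees(np.arctan2(R[1,0],R[0,0]));f=y-90
plan(arcw((.544,-.087),.030,.048,[f+10*i for i in range(1,10)]),0)
E
```

```text
t 3.83 [ 0.5558 -0.1156  0.0597] yaw 12.9 j [-0.2   0.48 -0.12  0.94 -0.01  1.15] F [-0.2  1.1 -3. ] w 0.0082
[0, 0.0, -0.02, 0.19, -10.0, 0, 0.09, 0.0, 0.0, -10.0, 0, 0.08, -0.01, 0.0, -10.0, 0, 0.09, -0.01, 0.0, -10.0, 0, 0.09, -0.01, 0.0, -10.0, 0, 0.08, 0.0, 0.0, -10.0, 0, 0.09, -0.01, 0.0, -10.0, 0, 0.09, -0.01, 0.0, -10.0, 0, 0.08, -0.01, 0.0, -10.0]
9 rows; end [ 0.573  -0.0806  0.0483] 102.9
```

View pics/w3.png

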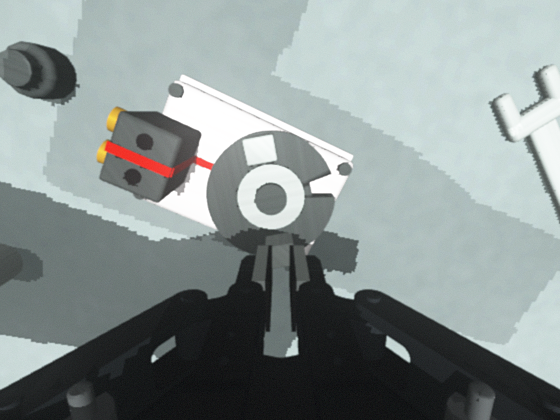

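The dog at (280,238) sits between the fingers in this view, but the descent undershot and stopped at the dog's top. I'll reopen and go lower.

>>> play_rows(
  deltas=[0.35, -0.08, 0, 0, 0, 0.35, 0, 0, 0, 0],
)

```text
clock: 4.12
eef_pos: [0.5522, -0.1169, 0.0607]
tool_rot: [0.994, 0.112, 0.014, 0.01]
ft_force: [-0.5, -0.1, -0.4]
grip_width: 0.03
```

```bash
python3 - <<'E'
from h import *
import pickle
st()
c=pickle.load(open('w3.pkl','rb')) if 0 else cam('wrist')
plan([(.551,-.116,.047,13)],.35,maxd=.025)
# check of axis with the w3-like view (arm moved little)
print(w2pix(c,[(.544,-.087,.044),(.551,-.116,.06)]));cv2.imwrite('pics/w4.png',c['color'])
g=cv2.cvtColor(c['color'],cv2.COLOR_BGR2GRAY);
E
```

```text
t 4.12 [ 0.5522 -0.1169  0.0607] yaw 12.9 j [-0.2   0.47 -0.13  0.94 -0.01  1.14] F [-0.5 -0.1 -0.4] w 0.03
[0.35, -0.02, -0.02, 0.23, -0.1]
1 rows; end [ 0.5511 -0.116   0.047 ] 13.0
[[277.1243841  194.8888397 ]
 [278.54509453 261.83593443]]
```

```bash
python3 - <<'E'
s=open('h.py').read()
s=s.replace("p,R,o=pose();y=np.degrees(np.arctan2(R[1,0],R[0,0]));rows=[]","p,R,o=pose();y=np.degrees(np.arctan2(R[1,0],R[0,0]));rows=[];y0=y;R0=R;from scipy.spatial.transform import Rotation as Ro;print('tilt',np.round(np.degrees([R[0,2],R[1,2]]),1))")
s=s.replace("Rt=np.array([[np.cos(a),np.sin(a),0],[np.sin(a),-np.cos(a),0],[0,0,-1]])","Rt=R0@Ro.from_euler('z',y0-y,degrees=True).as_matrix()")
open('h.py','w').write(s)
E
python3 - <<'E'
from h import *
plan([(.551,-.116,.046,13)],.35,maxd=.025)
E
```

```text
tilt [ 1.8 -0.9]
[0.35, -0.03, -0.03, 0.25, -0.1]
1 rows; end [ 0.5508 -0.1158  0.0457] 13.0
```

>>> play_rows(
  deltas=[0.35, -0.02, -0.02, 0.24, 0, 0.35, 0, 0, 0, 0],
)

```text
clock: 4.42
eef_pos: [0.5518, -0.1163, 0.0457]
tool_rot: [0.994, 0.112, 0.015, 0.01]
ft_force: [-0.0, -0.3, 0.2]
grip_width: 0.0301
```

```bash
python3 - <<'E'
from h import *
st();plan([(.551,-.116,.046,13)],.35,maxd=.025)
E
```

```text
t 4.42 [ 0.5518 -0.1163  0.0457] yaw 12.9 j [-0.2   0.49 -0.15  0.9  -0.01  1.14] F [-0.  -0.3  0.2] w 0.0301
tilt [ 1.8 -0.9]
[0.35, -0.01, -0.01, -0.01, -0.1]
1 rows; end [ 0.5511 -0.1159  0.0462] 13.0
```

Now at depth. I'll close on the dog and start the arc.

>>> play_rows(
  deltas=[0, 0, 0, -0.02, 0, 0, 0, 0, 0, 0, 0, 0, 0, 0, 0, 0, 0, 0, 0, 0],
)

```text
clock: 4.92
eef_pos: [0.5521, -0.1165, 0.0469]
tool_rot: [0.994, 0.112, 0.015, 0.01]
ft_force: [-0.7, 0.3, -0.2]
grip_width: 0.012
```

```bash
python3 - <<'E'
from h import *
st()
p,R,o=pose();y=np.degrees(np.arctan2(R[1,0],R[0,0]));f=y-90
ax=p[:2]-.030*np.array([np.cos(np.radians(f)),np.sin(np.radians(f))]);print(ax)
plan(arcw(ax,.030,p[2],[f+10*i for i in range(1,9)]),0)
E
```

```text
t 4.92 [ 0.5521 -0.1165  0.0469] yaw 12.9 j [-0.2   0.49 -0.15  0.9  -0.01  1.14] F [-0.7  0.3 -0.2] w 0.012
[ 0.54537354 -0.08729089]
tilt [ 1.8 -1. ]
[0, 0.09, -0.01, 0.0, -10.0, 0, 0.08, -0.01, 0.0, -10.0, 0, 0.09, 0.0, 0.01, -10.0, 0, 0.09, -0.01, 0.0, -10.0, 0, 0.08, -0.01, 0.0, -10.0, 0, 0.09, -0.01, 0.0, -10.0, 0, 0.09, 0.0, 0.0, -10.0, 0, 0.08, -0.01, -0.01, -10.0]
8 rows; end [ 0.5754 -0.086   0.0472] 92.9
```

>>> play_rows(
  deltas=[0, 0.09, -0.01, 0.0, -10.0, 0, 0.08, -0.01, 0.0, -10.0, 0, 0.09, 0.0, 0.0, -10.0, 0, 0.09, -0.01, 0.0, -10.0],
)

```text
clock: 5.42
eef_pos: [0.5686, -0.1046, 0.047]
tool_rot: [0.89, 0.455, 0.01, 0.014]
ft_force: [-1.7, -0.2, 2.3]
grip_width: 0.0119
```

```bash
cat > a.py <<'E'
from h import *
import sys
st();ax=(.5454,-.0873);r=.030;tgt=float(sys.argv[1])
p,R,o=pose();y=np.degrees(np.arctan2(R[1,0],R[0,0]));d=p[:2]-ax
print('r',np.linalg.norm(d).round(4),'phi',np.degrees(np.arctan2(d[1],d[0])).round(1),'yaw-90',(y-90).round(1))
n=int(np.ceil(abs(tgt-y+90)/10));plan(arcw(ax,r,.047,np.linspace(y-90,tgt,n+1)[1:]),0)
E
python3 a.py 80; python3 - <<'E'
from h import *
cam('wrist','w5.png')
E
```

```text
t 5.42 [ 0.5686 -0.1046  0.047 ] yaw 54.1 j [-0.18  0.51 -0.1   0.92 -0.01  0.45] F [-1.7 -0.2  2.3] w 0.0119
r 0.029 phi -36.7 yaw-90 -35.9
tilt [ 1.7 -0.9]
[0, 0.09, 0.01, 0.0, -9.7, 0, 0.08, -0.01, 0.0, -9.6, 0, 0.09, 0.0, 0.0, -9.7, 0, 0.08, -0.01, 0.0, -9.6, 0, 0.09, -0.01, 0.0, -9.7, 0, 0.08, -0.01, 0.0, -9.6, 0, 0.08, 0.0, -0.01, -9.7, 0, 0.09, -0.01, 0.0, -9.6, 0, 0.08, -0.01, 0.0, -9.7, 0, 0.08, 0.0, 0.0, -9.7, 0, 0.09, -0.01, -0.01, -9.6, 0, 0.08, -0.01, 0.0, -9.7]
12 rows; end [ 0.5507 -0.058   0.047 ] 170.0
```

View pics/w5.png

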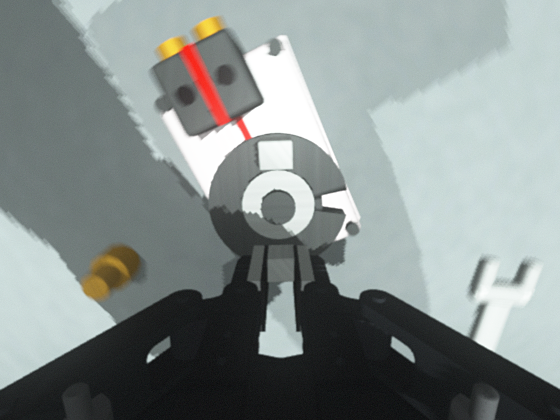

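The disc turns with the gripper: the notch stays at (330,202) in the camera while the housing rotates. I'll continue the arc.

>>> play_rows(
  deltas=[0, 0.09, 0.01, 0.0, -9.7, 0, 0.08, -0.01, 0.0, -9.6, 0, 0.09, 0.0, 0.0, -9.7, 0, 0.08, -0.01, 0.0, -9.6, 0, 0.09, -0.01, 0.0, -9.7, 0, 0.08, -0.01, 0.0, -9.6],
)

```text
clock: 6.22
eef_pos: [0.572, -0.0752, 0.0476]
tool_rot: [0.55, 0.835, 0.002, 0.016]
ft_force: [0.1, 0.4, 1.2]
grip_width: 0.0117
```

```bash
python3 a.py 79
```

```text
t 6.22 [ 0.572  -0.0752  0.0476] yaw 113.2 j [-0.13  0.51 -0.11  0.93 -0.01 -0.53] F [0.1 0.4 1.2] w 0.0117
r 0.0292 phi 24.6 yaw-90 23.2
tilt [ 1.7 -0.8]
[0, 0.07, 0.01, 0.01, -9.3, 0, 0.08, -0.01, 0.0, -9.3, 0, 0.08, -0.01, -0.01, -9.3, 0, 0.08, 0.0, 0.0, -9.3, 0, 0.08, -0.01, 0.0, -9.3, 0, 0.08, -0.01, 0.0, -9.3]
6 rows; end [ 0.5512 -0.0582  0.0467] 169.0
```

>>> play_rows(
  deltas=[0, 0.07, 0.01, 0.0, -9.3, 0, 0.08, -0.01, 0.0, -9.3, 0, 0.08, -0.01, 0.0, -9.3, 0, 0.08, 0.0, 0.0, -9.3, 0, 0.08, -0.01, 0.0, -9.3, 0, 0.08, -0.01, 0.0, -9.3, 0, 0, 0, 0, 0],
)

```text
clock: 7.1
eef_pos: [0.5513, -0.0563, 0.0486]
tool_rot: [0.089, 0.996, -0.003, 0.016]
ft_force: [-1.0, -0.5, 1.3]
grip_width: 0.012
```

```bash
python3 a.py 79; python3 - <<'E'
from h import *
import pickle
c=cam('wrist','w6.png');pickle.dump(c,open('w6.pkl','wb'))
E
```

```text
t 7.1 [ 0.5513 -0.0563  0.0486] yaw 169.8 j [-0.1   0.47 -0.17  0.9  -0.01 -1.49] F [-1.  -0.5  1.3] w 0.012
r 0.0315 phi 79.3 yaw-90 79.8
tilt [ 1.8 -0.5]
[0, 0.0, -0.03, 0.03, 0.8]
1 rows; end [ 0.551  -0.0581  0.0468] 169.0
```

View pics/w6.png

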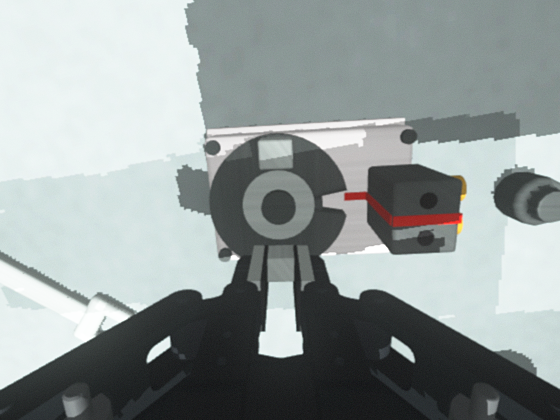

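The notch at (330,201) meets the red line, which runs from (345,197) to (368,196): A is timed. Next I'll release, refine the pump pose and grasp the block.

```bash
python3 - <<'E'
from h import *
import pickle
c=pickle.load(open('w6.pkl','rb'))
for n,u,v,z in[('disc',278,202,.044),('notch',333,201,.044),('lineL',394,217,.074),('lineR',462,219,.074),('redh',347,197,.034),('redh2',368,196,.034),('flTL',208,130,.012),('flTR',405,119,.012)]:
    print(n,pix2w(c,u,v,z).round(4))
plan([(.5513,-.0563,.125,None)],.4,maxd=.04)
E
```

```text
disc [ 0.547  -0.0849  0.044 ]
notch [ 0.521 -0.081  0.044]
lineL [ 0.5017 -0.0794  0.074 ]
lineR [ 0.4765 -0.0744  0.074 ]
redh [ 0.5129 -0.079   0.034 ]
redh2 [ 0.5025 -0.0777  0.034 ]
flTL [ 0.5806 -0.1237  0.012 ]
flTR [ 0.4742 -0.1105  0.012 ]
tilt [ 1.8 -0.5]
[0.4, -0.02, 0.0, -0.64, -0.0, 0.4, -0.02, 0.0, -0.63, -0.0]
2 rows; end [ 0.5513 -0.0561  0.1247] 169.7
```

>>> play_rows(
  deltas=[0.35, 0, 0, 0, 0, 0.35, 0, 0, 0, 0, 0.35, 0, 0, -0.5, 0, 0.7, 0, 0, -0.6, 0, 0.7, 0, 0, -0.4, 0],
)

```text
clock: 7.78
eef_pos: [0.547, -0.0556, 0.1373]
tool_rot: [0.093, 0.996, -0.003, 0.013]
ft_force: [1.2, 0.6, -0.9]
grip_width: 0.0596
```

```bash
python3 - <<'E'
from h import *
import pickle
c=pickle.load(open('c0.pkl','rb'))['top']
f=lambda u,v,z:pix2w(c,135+u/5.5,148+v/5.5,z)[:2].round(4)
L=f(60,420,.018),f(335,32,.018);Rr=f(235,540,.018),f(505,145,.018)
for a,b in(L,Rr):
    d=a-b;print(a,b,np.degrees(np.arctan2(d[1],d[0])))
print('stop top corners',[f(*q,.042) for q in[(45,430),(222,553),(25,440),(208,567)]])
print('jaw face top',f(255,165,.038),f(395,260,.038),'handle',f(405,190,.078),'hub',f(278,138,.06),'tip',f(355,85,.054))
plan([(.489,-.077,.12,80.5)],.7)
E
```

```text
[0.4404 0.4091] [0.6873 0.2479] 146.85964465443092
[0.3672 0.2989] [0.6151 0.1391] 147.1935742341004
stop top corners [array([0.4321, 0.4102]), array([0.3585, 0.3007]), array([0.426 , 0.4219]), array([0.3501, 0.3087])]
jaw face top [0.5971 0.2905] [0.5382 0.2026] handle [0.5741 0.191 ] hub [0.6093 0.272 ] tip [0.6442 0.2274]
tilt [ 1.5 -0.5]
[0.7, 0.1, -0.06, 0.03, 9.9, 0.7, 0.09, -0.07, 0.03, 9.9, 0.7, 0.07, -0.09, 0.03, 9.9, 0.7, 0.06, -0.1, 0.03, 9.9, 0.7, 0.04, -0.11, 0.03, 9.9, 0.7, 0.02, -0.11, 0.03, 9.9, 0.7, 0.0, -0.12, 0.03, 9.9, 0.7, -0.02, -0.11, 0.03, 9.9, 0.7, -0.04, -0.11, 0.03, 9.9]
9 rows; end [ 0.4887 -0.0767  0.1198] 80.2
```

>>> play_rows(
  deltas=[0.7, 0.1, -0.06, 0.03, 9.9, 0.7, 0.09, -0.07, 0.03, 9.9, 0.7, 0.07, -0.09, 0.03, 9.9, 0.7, 0.06, -0.1, 0.03, 9.9, 0.7, 0.04, -0.11, 0.03, 9.9, 0.7, 0.02, -0.11, 0.03, 9.9, 0.7, 0.0, -0.12, 0.03, 9.9, 0.7, -0.02, -0.11, 0.03, 9.9, 0.7, -0.04, -0.11, 0.03, 9.9, 0.7, 0, 0, 0, 0],
)

```text
clock: 9.02
eef_pos: [0.4899, -0.0761, 0.1214]
tool_rot: [0.785, 0.62, 0.01, 0.014]
ft_force: [0.3, -0.5, 0.8]
grip_width: 0.0597
```

```bash
python3 - <<'E'
from h import *
import pickle
st();plan([(.489,-.077,.042,80.5)],.7,maxd=.025)
c=cam('wrist','w7.png');pickle.dump(c,open('w7.pkl','wb'))
print(w2pix(c,[(.489,-.077,.074),(.547,-.086,.044)]))
E
```

```text
t 9.03 [ 0.4899 -0.0761  0.1214] yaw 76.6 j [-0.15  0.28 -0.24  1.02 -0.    0.08] F [ 0.3 -0.5  0.8] w 0.0597
tilt [ 1.9 -0.5]
[0.7, 0.0, -0.01, 0.33, -1.0, 0.7, -0.01, -0.02, 0.33, -1.0, 0.7, 0.0, -0.01, 0.33, -1.0, 0.7, 0.0, -0.02, 0.33, -1.0]
4 rows; end [ 0.4888 -0.0767  0.0421] 80.6
[[277.4422253  226.60537435]
 [284.02504677 282.0803046 ]]
```

View pics/w7.png

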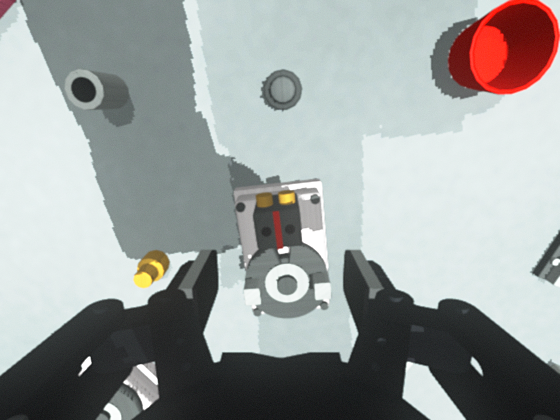

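The block at (278,226) is centred between the fingers, matching the prediction (277,227). Pump yaw is about -9°. I'll descend and grip.

>>> play_rows(
  deltas=[0.7, 0.0, -0.01, 0.36, -1.5, 0.7, -0.01, -0.02, 0.36, -1.5, 0.7, 0.0, -0.01, 0.36, -1.2, 0.7, 0.0, -0.02, 0.34, -1.0, 0.7, 0, 0, 0, 0],
)

```text
clock: 9.7
eef_pos: [0.4939, -0.0768, 0.0355]
tool_rot: [0.75, 0.661, 0.012, 0.017]
ft_force: [0.7, -0.5, 0.5]
grip_width: 0.0599
```

```bash
python3 - <<'E'
from h import *
st();plan([(.489,-.077,.041,81)],.7,maxd=.025)
E
```

```text
t 9.7 [ 0.4939 -0.0768  0.0355] yaw 82.7 j [-0.15  0.39 -0.35  0.79 -0.   -0.03] F [ 0.7 -0.5  0.5] w 0.0599
tilt [ 2.3 -0.5]
[0.7, -0.01, -0.08, -0.09, 1.7]
1 rows; end [ 0.4888 -0.0767  0.0407] 81.0
```

>>> play_rows(
  deltas=[0.7, -0.01, -0.08, -0.08, 1.7, 0.7, 0, -0.02, 0, 0, 0, 0, 0, 0, 0, 0, 0, 0, 0, 0, 0, 0, 0, 0, 0, 0, 0, 0, 0, 0],
)

```text
clock: 10.45
eef_pos: [0.4898, -0.0769, 0.0436]
tool_rot: [0.76, 0.649, 0.014, 0.019]
ft_force: [0.5, -0.9, -0.5]
grip_width: 0.0289
```

```bash
python3 - <<'E'
from h import *
st();p,_,_=pose();plan([(*p[:2],.16,None)],0,maxd=.03)
E
```

```text
t 10.45 [ 0.4898 -0.0769  0.0436] yaw 81.0 j [-0.15  0.37 -0.35  0.8  -0.    0.  ] F [ 0.5 -0.9 -0.5] w 0.0289
tilt [ 2.6 -0.6]
[0, 0.0, 0.02, -0.48, -0.0, 0, 0.0, 0.02, -0.49, -0.0, 0, 0.0, 0.02, -0.48, -0.0, 0, -0.01, 0.03, -0.49, -0.0]
4 rows; end [ 0.4898 -0.0771  0.1601] 81.0
```

>>> play_rows(
  deltas=[0, 0.0, 0.02, -0.35, 0, 0, 0.0, 0.02, -0.49, 0, 0, 0.0, 0.02, -0.49, 0, 0, 0.0, 0.02, -0.49, 0, 0, 0.0, 0.02, -0.3, 0, 0, 0, 0, 0, 0],
)

```text
clock: 11.2
eef_pos: [0.4831, -0.0751, 0.1673]
tool_rot: [0.76, 0.65, 0.007, 0.011]
ft_force: [0.7, 0.9, -5.4]
grip_width: 0.0293
```

```bash
python3 - <<'E'
from h import *
st();plan([(.415,.285,.16,147)],0,maxd=.038)
E
```

```text
t 11.2 [ 0.4831 -0.0751  0.1673] yaw 81.0 j [-0.15  0.24 -0.17  1.14 -0.    0.  ] F [ 0.7  0.9 -5.4] w 0.0293
tilt [ 1.4 -0.4]
[0, 0.58, -0.21, 0.01, -6.6, 0, 0.59, -0.14, 0.0, -6.6, 0, 0.61, -0.07, 0.01, -6.6, 0, 0.61, 0.0, 0.0, -6.6, 0, 0.61, 0.07, 0.01, -6.6, 0, 0.59, 0.14, 0.0, -6.6, 0, 0.57, 0.21, 0.01, -6.6, 0, 0.55, 0.27, 0.0, -6.6, 0, 0.51, 0.34, 0.01, -6.6, 0, 0.47, 0.39, 0.0, -6.6]
10 rows; end [0.4148 0.2851 0.1602] 147.0
```

Lifted: the force reads -5.4 N, which fits a pump of about 0.5 kg. Next I'll carry it to the bed.

>>> play_rows(
  deltas=[0, 0.3, -0.11, 0, -4, 0, 0.58, -0.21, 0.01, -6.6, 0, 0.59, -0.14, 0.0, -6.6, 0, 0.61, -0.07, 0.01, -6.6, 0, 0.61, 0.0, 0.0, -6.6, 0, 0.61, 0.07, 0.01, -6.6, 0, 0.59, 0.14, 0.0, -6.6, 0, 0.57, 0.21, 0.01, -6.6, 0, 0.55, 0.27, 0.0, -6.6, 0, 0.4, 0.24, 0.0, -6.6, 0, 0.2, 0.1, 0, -3, 0, 0, 0, 0, 0],
)

```text
clock: 12.7
eef_pos: [0.368, 0.2693, 0.1397]
tool_rot: [0.263, 0.965, -0.011, -0.003]
ft_force: [1.0, -0.6, -4.4]
grip_width: 0.0293
```

```bash
python3 - <<'E'
from h import *
import pickle
st();plan([(.415,.285,.16,147)],0,maxd=.038)
c=cam('wrist','w8.png');pickle.dump(c,open('w8.pkl','wb'))
c=cam('top');pickle.dump(c,open('t8.pkl','wb'))
E
```

```text
t 12.7 [0.368  0.2693 0.1397] yaw 149.5 j [ 0.64  0.23 -0.25  1.1  -0.01 -0.4 ] F [ 1.  -0.6 -4.4] w 0.0293
tilt [-0.6 -1.1]
[0, -0.27, 0.31, -0.18, 1.3, 0, -0.27, 0.31, -0.17, 1.3]
2 rows; end [0.4152 0.2848 0.1599] 146.9
```

View pics/w8.png

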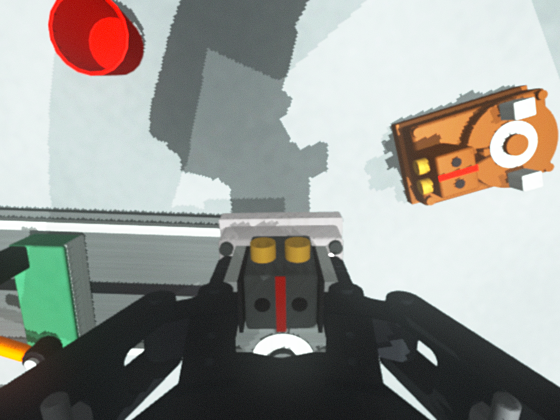

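The carried pump is in view with its block at (283,285). The front rail is the bright band from (0,228) to (220,238), nearly parallel to the pump, and the jaw is on the left. Next I'll get rail edges numerically.

```bash
python3 - <<'E'
from h import *
import pickle
c=pickle.load(open('w8.pkl','rb'));g=cv2.cvtColor(c['color'],cv2.COLOR_BGR2GRAY)
for u in(10,60,110,160,205):
    print(u,list(g[202:248,u]))
    
E
```

```text
10 [np.uint8(234), np.uint8(235), np.uint8(235), np.uint8(232), np.uint8(199), np.uint8(140), np.uint8(85), np.uint8(88), np.uint8(133), np.uint8(160), np.uint8(163), np.uint8(161), np.uint8(160), np.uint8(149), np.uint8(124), np.uint8(107), np.uint8(115), np.uint8(109), np.uint8(166), np.uint8(254), np.uint8(255), np.uint8(255), np.uint8(254), np.uint8(253), np.uint8(253), np.uint8(255), np.uint8(255), np.uint8(224), np.uint8(158), np.uint8(152), np.uint8(154), np.uint8(151), np.uint8(153), np.uint8(150), np.uint8(151), np.uint8(154), np.uint8(152), np.uint8(157), np.uint8(161), np.uint8(157), np.uint8(152), np.uint8(146), np.uint8(121), np.uint8(101), np.uint8(73), np.uint8(47)]
60 [np.uint8(216), np.uint8(213), np.uint8(216), np.uint8(213), np.uint8(216), np.uint8(217), np.uint8(197), np.uint8(126), np.uint8(78), np.uint8(82), np.uint8(124), np.uint8(144), np.uint8(145), np.uint8(142), np.uint8(142), np.uint8(128), np.uint8(93), np.uint8(95), np.uint8(109), np.uint8(111), np.uint8(158), np.uint8(244), np.uint8(254), np.uint8(251), np.uint8(250), np.uint8(249), np.uint8(249), np.ui
[... 1639 characters left out ...]
8(147)]
205 [np.uint8(220), np.uint8(220), np.uint8(221), np.uint8(222), np.uint8(222), np.uint8(221), np.uint8(224), np.uint8(222), np.uint8(224), np.uint8(225), np.uint8(216), np.uint8(155), np.uint8(106), np.uint8(73), np.uint8(76), np.uint8(117), np.uint8(150), np.uint8(154), np.uint8(156), np.uint8(160), np.uint8(153), np.uint8(137), np.uint8(104), np.uint8(109), np.uint8(106), np.uint8(144), np.uint8(245), np.uint8(255), np.uint8(255), np.uint8(253), np.uint8(252), np.uint8(252), np.uint8(253), np.uint8(254), np.uint8(210), np.uint8(154), np.uint8(154), np.uint8(153), np.uint8(151), np.uint8(148), np.uint8(148), np.uint8(148), np.uint8(151), np.uint8(155), np.uint8(153), np.uint8(151)]
```

```bash
python3 - <<'E'
from h import *
import pickle
c=pickle.load(open('w8.pkl','rb'));g=cv2.cvtColor(c['color'],cv2.COLOR_BGR2GRAY).astype(int)
inn=np.array([pix2w(c,u,v,.018)[:2] for u,v in[(10,229.7),(60,231.4),(110,233.4),(160,235),(205,236.4)]])
out=np.array([pix2w(c,u,v,.018)[:2] for u,v in[(10,220.3),(60,222.5),(110,224.5),(160,226.2),(205,228)]])
for l in(inn,out):
    m=l.mean(0);d=np.linalg.svd(l-m)[2][0];d*=-np.sign(d[0]);print(m.round(4),np.degrees(np.arctan2(d[1],d[0])).round(2))
a=np.radians(147);ex=np.array([np.sin(a),-np.cos(a)]);ey=np.array([np.cos(a),np.sin(a)])
print('rail width',((inn-out)@ex).round(4),'inner x',(inn@ex).mean().round(4))
for u in(228,250,310,335): print(u,g[206:262,u].tolist())
for v in (238,228): print(v,g[v,212:232].tolist(),g[v,330:352].tolist())
# top image
c=pickle.load(open('t8.pkl','rb'));
E
```

```text
[0.5127 0.2177] 147.4
[0.5075 0.2111] 147.15
rail width [0.0088 0.0083 0.0083 0.0082 0.0079] inner x 0.4618
228 [223, 224, 223, 224, 224, 226, 220, 174, 150, 150, 152, 149, 153, 193, 220, 227, 228, 228, 229, 225, 203, 156, 145, 146, 149, 150, 153, 154, 154, 159, 159, 160, 168, 173, 169, 147, 93, 64, 60, 67, 72, 68, 71, 70, 70, 67, 69, 65, 70, 81, 54, 43, 43, 43, 41, 44]
250 [109, 111, 110, 114, 111, 111, 123, 145, 151, 150, 152, 152, 161, 209, 226, 229, 230, 228, 222, 197, 151, 137, 137, 139, 145, 143, 141, 146, 144, 149, 149, 151, 153, 149, 150, 144, 124, 120, 123, 113, 83, 77, 82, 84, 80, 80, 76, 78, 76, 76, 76, 72, 72, 69, 63, 57]
310 [235, 207, 204, 233, 240, 226, 175, 154, 154, 151, 148, 165, 211, 230, 231, 230, 230, 232, 228, 186, 156, 155, 156, 156, 155, 155, 155, 160, 159, 161, 161, 165, 151, 145, 127, 123, 108, 102, 101, 90, 85, 84, 89, 85, 87, 81, 82, 78, 82, 79, 79, 77, 70, 63, 63, 63]
335 [239, 239, 239, 241, 238, 200, 161, 157, 159, 163, 160, 182, 222, 231, 232, 229, 230, 230, 227, 199, 164, 158, 159, 159, 162, 162, 165, 162, 164, 165, 169, 178, 188, 178, 105, 70, 78, 90, 92, 90, 91, 92, 90, 94, 85, 85, 73, 72, 120, 170, 104, 53, 51, 53, 53, 52]
238 [153, 153, 153, 151, 153, 153, 152, 150, 144, 142, 149, 152, 152, 159, 156, 164, 168, 161, 154, 152] [201, 202, 204, 206, 200, 188, 192, 199, 201, 202, 194, 199, 225, 238, 240, 240, 239, 238, 239, 240, 240, 239]
228 [232, 229, 226, 221, 218, 207, 193, 185, 209, 223, 218, 196, 173, 149, 140, 147, 145, 146, 145, 144] [160, 159, 161, 158, 160, 159, 162, 177, 214, 230, 230, 228, 232, 239, 239, 240, 239, 238, 238, 238, 238, 238]
```

```bash
python3 - <<'E'
from h import *
import pickle
c=pickle.load(open('w8.pkl','rb'))
a=np.radians(147.2);ex=np.array([np.sin(a),-np.cos(a)]);ey=np.array([np.cos(a),np.sin(a)])
t=np.array([.368,.2693])
for u,v,z in[(228,212.8,.096),(335,211,.096),(228,218.6,.108),(335,217.2,.108),(250,218.3,.108),(310,217.8,.108),(220,228,.108),(338,228,.108)]:
    w=pix2w(c,u,v,z)[:2]; print(u,v,((w-t)@ex).round(4),((w-t)@ey).round(4))
print('tcp',t@ex,t@ey)
print('rail inner',np.array([.5127,.2177])@ex)
for n,q in(('stop a',(.4321,.4102)),('stop b',(.3585,.3007)),('jaw',(.568,.2466))): print(n,(np.array(q)@ey).round(4))
R=cv2.Rodrigues(c['rvec'])[0];print('cam',(-R.T@np.ravel(c['tvec'])).round(3))
E
```

```text
228 212.8 -0.0111 -0.0319
335 211 -0.0148 0.0336
228 218.6 -0.0111 -0.03
335 217.2 -0.0144 0.0317
250 218.3 -0.0118 -0.0173
310 217.8 -0.0135 0.0173
220 228 -0.0052 -0.0347
338 228 -0.008 0.0339
tcp 0.425713207705436 -0.16344648905726994
rail inner 0.46072514899297123
stop a -0.141
stop b -0.1385
jaw -0.3439
cam [0.334 0.212 0.284]
```

```bash
python3 - <<'E'
from h import *
plan([(.4141,.2991,.12,146.4)],0,maxd=.02)
E
```

```text
tilt [-0.6 -1.1]
[0, -0.13, 0.28, 0.11, 1.0, 0, -0.13, 0.28, 0.1, 1.0, 0, -0.12, 0.28, 0.11, 1.0]
3 rows; end [0.4143 0.2991 0.1198] 146.4
```

>>> play_rows(
  deltas=[0, -0.15, 0.28, 0.05, 1, 0, -0.16, 0.28, 0.08, 1, 0, -0.15, 0.28, 0.08, 0.6, 0, -0.08, 0.14, 0.08, 0.3, 0, 0, 0, 0, 0, 0, 0, 0, 0, 0],
)

```text
clock: 13.55
eef_pos: [0.4301, 0.2947, 0.1204]
tool_rot: [0.295, 0.955, -0.013, -0.002]
ft_force: [-0.6, 0.3, -4.7]
grip_width: 0.0292
```

```bash
python3 - <<'E'
from h import *
st();plan([(.4141,.2991,.08,146.4)],0,maxd=.02)
E
```

```text
t 13.55 [0.4301 0.2947 0.1204] yaw 145.7 j [ 0.61  0.37 -0.11  1.11 -0.01 -0.36] F [-0.6  0.3 -4.7] w 0.0292
tilt [-0.7 -1.3]
[0, 0.09, -0.02, 0.22, -0.2, 0, 0.09, -0.03, 0.23, -0.2, 0, 0.08, -0.02, 0.22, -0.2]
3 rows; end [0.4143 0.2991 0.0803] 146.3
```

>>> play_rows(
  deltas=[0, 0.09, -0.02, 0.22, -0.2, 0, 0.09, -0.03, 0.22, -0.2, 0, 0, -0.02, 0.2, 0, 0, 0, 0, 0, 0, 0, 0, 0, 0, 0],
)

```text
clock: 14.18
eef_pos: [0.4153, 0.2957, 0.0791]
tool_rot: [0.291, 0.957, -0.014, -0.003]
ft_force: [0.5, 0.2, -4.8]
grip_width: 0.029
```

```bash
python3 - <<'E'
from h import *
import pickle
st()
c=cam('wrist');pickle.dump(c,open('w9.pkl','wb'));cv2.imwrite('pics/w9.png',cv2.resize(c['color'][150:330,130:430],None,fx=2.6,fy=2.6,interpolation=cv2.INTER_CUBIC))
a=np.radians(147.2);ex=np.array([np.sin(a),-np.cos(a)]);ey=np.array([np.cos(a),np.sin(a)])
p,_,_=pose();print('bed x,y of tcp',p[:2]@ex,p[:2]@ey)
g=cv2.cvtColor(c['color'],cv2.COLOR_BGR2GRAY).astype(int)
for u in(60,130,190,230,330): print(u,g[190:270,u].tolist())
E
```

```text
t 14.18 [0.4153 0.2957 0.0791] yaw 146.1 j [ 0.63  0.4  -0.2   1.   -0.01 -0.35] F [ 0.5  0.2 -4.8] w 0.029
bed x,y of tcp 0.4734050562984058 -0.188874514907056
60 [141, 113, 89, 82, 88, 109, 109, 155, 242, 255, 253, 252, 251, 251, 251, 250, 250, 252, 255, 201, 117, 102, 88, 77, 88, 109, 117, 118, 116, 117, 116, 116, 114, 116, 118, 115, 115, 115, 117, 121, 117, 115, 114, 113, 113, 114, 113, 115, 114, 111, 109, 111, 112, 114, 112, 111, 116, 112, 112, 116, 115, 113, 113, 114, 115, 114, 113, 112, 114, 112, 113, 118, 112, 114, 113, 109, 113, 110, 111, 109]
130 [146, 133, 101, 94, 106, 130, 211, 254, 255, 254, 253, 252, 252, 251, 251, 252, 254, 229, 166, 143, 146, 145, 146, 141, 141, 141, 139, 142, 142, 144, 149, 146, 145, 142, 142, 141, 142, 141, 145, 145, 140, 140, 143, 144, 141, 140, 140, 140, 141, 139, 136, 135, 138, 138, 140, 140, 139, 140, 142, 136, 137, 137, 139, 138, 137, 137, 132, 135, 138, 138, 135, 139, 139, 134, 132, 136, 137, 136, 136, 139]
190 [94, 93, 104, 110, 122, 166, 194, 194, 194, 196, 190, 191, 187, 188, 188, 178, 125, 92, 90, 88, 104, 150, 169, 170, 165, 164, 161, 16
[... 328 characters left out ...]
88, 189, 181, 144, 105, 89, 74, 70, 68, 67, 87, 143, 154, 153, 153, 154, 163, 200, 220, 227, 227, 226, 227, 225, 189, 151, 142, 144, 148, 149, 150, 151, 158, 160, 158, 164, 164, 169, 169, 173, 138, 82, 55, 53, 60, 64, 64, 63, 61, 60, 65, 70, 109, 140, 84, 44, 47, 58, 69, 78, 91, 103, 102, 109, 108, 107, 109, 108]
330 [116, 124, 159, 189, 197, 201, 201, 197, 193, 194, 191, 194, 191, 149, 107, 97, 94, 93, 92, 90, 99, 131, 155, 162, 157, 156, 157, 182, 225, 235, 233, 232, 233, 234, 218, 172, 155, 157, 156, 158, 154, 157, 159, 165, 161, 158, 161, 180, 200, 219, 212, 159, 94, 59, 56, 71, 78, 77, 79, 85, 89, 106, 135, 197, 255, 255, 227, 71, 69, 89, 99, 113, 116, 121, 122, 122, 118, 122, 121, 122]
```

View pics/w9.png

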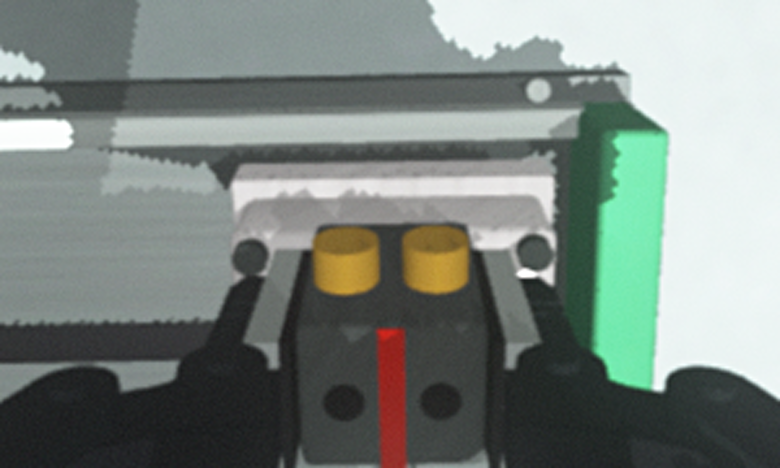

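The pump (flange front at crop y≈170) is over the bed floor, parallel to the front rail (y≈125). The green stop is to the right, about 10 to 15 mm off. I'll compute the clearances.

```bash
python3 - <<'E'
from h import *
import pickle
c=pickle.load(open('w9.pkl','rb'))
a=np.radians(147.2);ex=np.array([np.sin(a),-np.cos(a)]);ey=np.array([np.cos(a),np.sin(a)])
B=lambda u,v,z:(pix2w(c,u,v,z)[:2]@ex,pix2w(c,u,v,z)[:2]@ey)
for n,u,v,z in[('rail',60,209.3,.018),('rail',130,207.7,.018),('rail',190,205.8,.018),('rail',230,205.2,.018),('rail',330,203,.018),('pb',230,212.6,.0355),('pb',330,211.2,.0355),('pt',230,218.7,.0475),('pt',330,217.2,.0475),('pR',130+555/2.6,150+190/2.6,.0475),('pL',130+232/2.6,150+190/2.6,.0475),('stoptop inner',130+612/2.6,150+135/2.6,.042),('stop top in2',130+597/2.6,150+330/2.6,.042)]:
    print(n,np.round(B(u,v,z),4))
plan([(.4153,.2957,.06,None)],0)
E
```

```text
rail [ 0.4608 -0.3358]
rail [ 0.4606 -0.2887]
rail [ 0.46   -0.2484]
rail [ 0.46   -0.2217]
rail [ 0.4597 -0.155 ]
pb [ 0.4603 -0.219 ]
pb [ 0.4605 -0.1576]
pt [ 0.4606 -0.2171]
pt [ 0.4607 -0.1594]
pR [ 0.4644 -0.1515]
pL [ 0.4631 -0.2235]
stoptop inner [ 0.4534 -0.138 ]
stop top in2 [ 0.5016 -0.1392]
tilt [-0.8 -1.4]
[0, 0.0, 0.01, 0.32, -0.0]
1 rows; end [0.4153 0.2956 0.0599] 146.1
```

>>> play_rows(
  deltas=[0, 0, 0.04, 0.1, -0.7, 0, 0, 0.01, 0.15, 0, 0, 0, 0.01, 0.12, 0, 0, 0, 0, 0, 0],
)

```text
clock: 14.72
eef_pos: [0.4179, 0.2989, 0.0568]
tool_rot: [0.285, 0.959, -0.013, -0.002]
ft_force: [-2.4, 1.1, -1.5]
grip_width: 0.029
```

```bash
cat > b.py <<'E'
from h import *
st();a=np.radians(147.4);ex=np.array([np.sin(a),-np.cos(a)]);ey=np.array([np.cos(a),np.sin(a)])
p,_,_=pose();print('bed x,y of tcp',p[:2]@ex,p[:2]@ey)
E
python3 b.py
```

```text
t 14.72 [0.4179 0.2989 0.0568] yaw 146.9 j [ 0.63  0.43 -0.21  0.95 -0.01 -0.37] F [-2.4  1.1 -1.5] w 0.029
bed x,y of tcp 0.4769803386311211 -0.191031385691658
```

>>> play_rows(
  deltas=[0, 0, -0.02, -0.08, 0, 0, 0, -0.03, 0, 0, 0, 0, 0, 0, 0],
)

```text
clock: 15.1
eef_pos: [0.4165, 0.2961, 0.0617]
tool_rot: [0.285, 0.958, -0.013, -0.002]
ft_force: [0.3, -0.1, -4.9]
grip_width: 0.0294
```

```bash
python3 b.py; python3 - <<'E'
from h import *
import pickle
c=cam('wrist');pickle.dump(c,open('w10.pkl','wb'))
g=cv2.cvtColor(c['color'],cv2.COLOR_BGR2GRAY).astype(int)
for u in(130,230,330): print(u,g[185:232,u].tolist())
E
```

```text
t 15.1 [0.4165 0.2961 0.0617] yaw 146.9 j [ 0.63  0.42 -0.22  0.96 -0.01 -0.37] F [ 0.3 -0.1 -4.9] w 0.0294
bed x,y of tcp 0.4738638481848206 -0.19134955047135885
130 [120, 143, 147, 145, 146, 149, 149, 147, 133, 100, 97, 105, 108, 150, 244, 255, 254, 253, 252, 252, 251, 251, 251, 251, 253, 255, 208, 150, 143, 146, 146, 145, 143, 140, 139, 139, 140, 142, 142, 149, 147, 147, 145, 140, 141, 142, 143]
230 [89, 92, 89, 90, 90, 92, 91, 94, 92, 98, 112, 112, 122, 165, 190, 194, 194, 194, 192, 191, 187, 187, 186, 185, 175, 115, 81, 66, 89, 138, 151, 153, 149, 143, 161, 208, 224, 227, 226, 228, 230, 224, 168, 142, 145, 145, 152]
330 [99, 101, 98, 100, 101, 100, 99, 100, 101, 116, 120, 122, 158, 184, 192, 195, 198, 197, 195, 192, 194, 192, 197, 185, 138, 94, 74, 81, 119, 153, 156, 157, 152, 161, 192, 226, 234, 234, 232, 235, 231, 189, 154, 156, 156, 156, 153]
```

```bash
python3 - <<'E'
from h import *
import pickle
c=pickle.load(open('w10.pkl','rb'))
a=np.radians(147.4);ex=np.array([np.sin(a),-np.cos(a)]);ey=np.array([np.cos(a),np.sin(a)])
for n,u,v,z in[('rail',130,211.3,.018),('rail',230,209.8,.018),('rail',330,209,.018),('pb',230,213.4,.0181),('pb',330,212.9,.0181),('pt',230,219.2,.0301),('pt',330,218.5,.0301)]:
    w=pix2w(c,u,v,z)[:2];print(n,(w@ex).round(4),(w@ey).round(4))
E
```

```text
rail 0.4596 -0.283
rail 0.4592 -0.2215
rail 0.4592 -0.1602
pb 0.4615 -0.2216
pb 0.4617 -0.1602
pt 0.4615 -0.2197
pt 0.4616 -0.162
```

>>> play_rows(
  deltas=[0, 0, -0.005, 0.08, -0.2, 0, 0, -0.01, 0.08, 0, 0, 0, 0, 0.02, 0, 0, 0, 0, 0, 0],
)

```text
clock: 15.65
eef_pos: [0.4155, 0.2944, 0.0531]
tool_rot: [0.283, 0.959, -0.012, -0.002]
ft_force: [-0.6, 0.7, -2.8]
grip_width: 0.0295
```

```bash
python3 b.py
```

```text
t 15.65 [0.4155 0.2944 0.0531] yaw 147.1 j [ 0.62  0.42 -0.23  0.94 -0.01 -0.37] F [-0.6  0.7 -2.8] w 0.0295
bed x,y of tcp 0.4718938123337529 -0.1914045891440693
```

>>> play_rows(
  deltas=[0, 0, 0.02, 0.03, 0, 0, 0, 0, 0.02, 0, 0.4, 0, 0, 0, 0, 0.55, 0, 0, 0, 0, 0.55, 0, 0, -0.3, 0, 0.55, 0, 0, -0.6, 0, 0.55, 0, 0, -0.7, 0, 0.55, 0, 0, -0.5, 0, 0.55, 0, 0, 0, 0],
)

```text
clock: 16.77
eef_pos: [0.4192, 0.2991, 0.1807]
tool_rot: [0.283, 0.959, -0.012, -0.0]
ft_force: [1.1, -0.3, -0.6]
grip_width: 0.0464
```

```bash
python3 b.py; python3 - <<'E'
from h import *
import pickle
c=cam('wrist');pickle.dump(c,open('w11.pkl','wb'));cv2.imwrite('pics/w11.png',c['color'])
s=cam('top');pickle.dump(s,open('t11.pkl','wb'))
d=cv2.absdiff(s['color'],pickle.load(open('c0.pkl','rb'))['top']['color']).sum(2)
# pump B region in 560x420 : (350,173)
print('B diff',d[150:195,330:370].mean(),'ref',d[215:240,300:330].mean())
cv2.imwrite('pics/t11B.png',np.hstack([cv2.resize(x[145:205,265:375],None,fx=3.5,fy=3.5,interpolation=cv2.INTER_CUBIC) for x in(s['color'],)]))
a=cv2.resize(s['color'][145:205,265:375],(385,210));b=cv2.resize(c['color'],(400,300))
z=np.zeros((510,400,3),np.uint8);z[:210,:385]=a;z[210:]=b;cv2.imwrite('pics/m1.png',cv2.resize(z,(470,600),interpolation=cv2.INTER_CUBIC))
E
```

```text
t 16.77 [0.4192 0.2991 0.1807] yaw 147.1 j [ 0.63  0.31 -0.03  1.25 -0.01 -0.37] F [ 1.1 -0.3 -0.6] w 0.0464
bed x,y of tcp 0.4778281889363782 -0.19202557177579915
B diff 8.447222222222223 ref 8.301333333333334
```

View pics/m1.png

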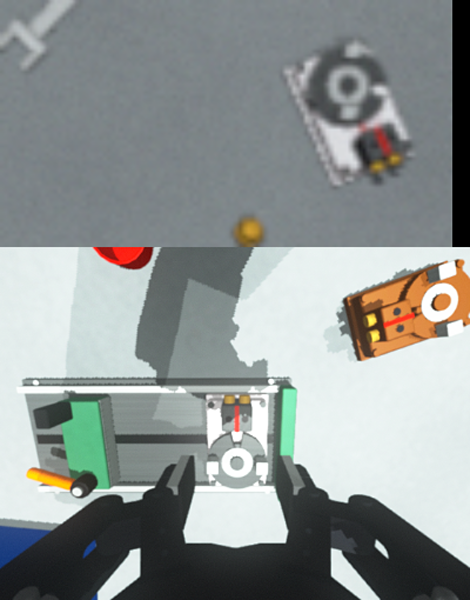

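Pump A stands flat in the bed between the rails, its notch meeting the red line, with a small gap to the stop on the right. Pump B has not moved (upper picture). Next I'll hover over B.

```bash
python3 - <<'E'
from h import *
plan([(.50,-.10,.20,60),(.585,-.255,.19,-20)],.7,maxd=.055)
E
```

```text
tilt [-0.7 -1.5]
[0.7, -0.53, -0.54, -0.02, 9.7, 0.7, -0.61, -0.44, -0.02, 9.7, 0.7, -0.68, -0.33, -0.02, 9.7, 0.7, -0.72, -0.21, -0.03, 9.7, 0.7, -0.75, -0.09, -0.02, 9.7, 0.7, -0.75, 0.04, -0.03, 9.7, 0.7, -0.73, 0.17, -0.02, 9.7, 0.7, -0.7, 0.29, -0.03, 9.7, 0.7, -0.64, 0.4, -0.02, 9.7, 0.7, -0.19, 0.32, 0.03, 10.0, 0.7, -0.13, 0.34, 0.03, 10.0, 0.7, -0.07, 0.36, 0.03, 10.0]
[0.7, -0.01, 0.37, 0.02, 10.0, 0.7, 0.06, 0.36, 0.03, 10.0, 0.7, 0.12, 0.35, 0.02, 10.0, 0.7, 0.18, 0.32, 0.03, 10.0, 0.7, 0.23, 0.28, 0.02, 10.0]
17 rows; end [ 0.5851 -0.2549  0.1902] -20.2
```

>>> play_rows(
  deltas=[0.7, -0.53, -0.54, -0.02, 9.7, 0.7, -0.61, -0.44, -0.02, 9.7, 0.7, -0.68, -0.33, -0.02, 9.7, 0.7, -0.72, -0.21, -0.03, 9.7, 0.7, -0.75, -0.09, -0.02, 9.7, 0.7, -0.75, 0.04, -0.03, 9.7, 0.7, -0.73, 0.17, -0.02, 9.7, 0.7, -0.7, 0.29, -0.03, 9.7, 0.7, -0.64, 0.4, -0.02, 9.7, 0.7, -0.19, 0.32, 0.03, 10.0, 0.7, -0.13, 0.34, 0.03, 10.0, 0.7, -0.07, 0.36, 0.03, 10.0],
)

```text
clock: 18.38
eef_pos: [0.5124, -0.1753, 0.1724]
tool_rot: [0.974, 0.226, -0.027, 0.008]
ft_force: [0.7, -0.1, -0.9]
grip_width: 0.0601
```

```bash
python3 - <<'E'
from h import *
st();plan([(.585,-.255,.20,-20)],.7,maxd=.055)
E
```

```text
t 18.38 [ 0.5124 -0.1753  0.1724] yaw 26.1 j [-0.31  0.38  0.05  1.27 -0.04  0.81] F [ 0.7 -0.1 -0.9] w 0.0601
tilt [-2.8 -1.6]
[0.7, 0.1, 0.35, -0.1, 9.2, 0.7, 0.15, 0.32, -0.1, 9.2, 0.7, 0.2, 0.3, -0.09, 9.2, 0.7, 0.24, 0.26, -0.1, 9.2, 0.7, 0.28, 0.22, -0.09, 9.2]
5 rows; end [ 0.5849 -0.2548  0.1999] -19.9
```

>>> play_rows(
  deltas=[0.7, 0.1, 0.35, -0.1, 9.2, 0.7, 0.15, 0.32, -0.1, 9.2, 0.7, 0.2, 0.3, -0.09, 9.2, 0.7, 0.24, 0.26, -0.1, 9.2, 0.7, 0.28, 0.22, -0.09, 9.2, 0.7, 0, 0, 0, 0, 0.7, 0, 0, 0, 0],
)

```text
clock: 19.25
eef_pos: [0.5793, -0.2572, 0.1822]
tool_rot: [0.982, -0.186, -0.035, 0.015]
ft_force: [-0.4, -0.8, -0.3]
grip_width: 0.06
```

```bash
python3 - <<'E'
from h import *
import pickle
st()
c=cam('wrist');pickle.dump(c,open('w12.pkl','wb'));print(w2pix(c,[(.642,-.286,.044),(.59,-.30,.07)]))
cv2.imwrite('pics/w12.png',cv2.resize(c['color'],(800,600),interpolation=cv2.INTER_CUBIC))
E
```

```text
t 19.25 [ 0.5793 -0.2572  0.1822] yaw -21.5 j [-0.4   0.59  0.4   1.44 -0.04  1.55] F [-0.4 -0.8 -0.3] w 0.06
[[367.54798767 194.31194828]
 [319.07539623 237.94962183]]
```

View pics/w12.png

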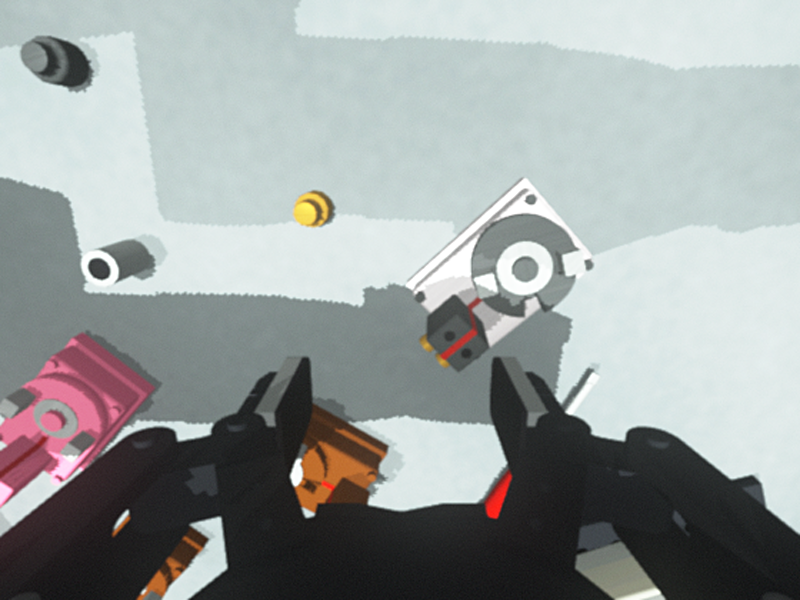

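Pump B: hub (524,265), dogs at (572,262) and (486,282), notch at about (543,307), block-top line from (443,355) to (477,335), flange corners (408,285), (525,180) and (593,262).

```bash
python3 - <<'E'
from h import *
import pickle
c=pickle.load(open('w12.pkl','rb'))
P={}
for n,u,v,z in[('disc',523,264,.044),('dogR',573,262,.06),('dogL',486,282,.06),('notch',542,306,.044),('l1',443,355,.074),('l2',477,334,.074),('r1',470,306,.034),('r2',480,299,.034),('flL',408,285,.012),('flT',525,180,.012),('flR',593,262,.012)]:
    P[n]=pix2w(c,u*.7,v*.7,z)[:2];print(n,P[n].round(4))
an=lambda a,b:np.degrees(np.arctan2(*(P[b]-P[a])[::-1])).round(1)
print('flange',an('flL','flT'),an('flR','flT'),'line',an('l1','l2'),'r1-disc',an('r1','disc'),'dogs',an('disc','dogR'),an('dogL','dogR'),'notch',an('disc','notch'))
b=(P['l1']+P['l2'])/2;print('block',b,np.linalg.norm(b-P['disc']),np.degrees(np.arctan2(*(P['disc']-b)[::-1])))
R=cv2.Rodrigues(c['rvec'])[0];print('cam',(-R.T@np.ravel(c['tvec'])).round(3))
E
```

```text
disc [ 0.6433 -0.2771]
dogR [ 0.6688 -0.2809]
dogL [ 0.6182 -0.275 ]
notch [ 0.6466 -0.3078]
l1 [ 0.58   -0.3049]
l2 [ 0.6033 -0.2988]
r1 [ 0.6034 -0.2959]
r2 [ 0.6112 -0.2935]
flL [ 0.5664 -0.2738]
flT [ 0.6641 -0.2335]
flR [ 0.6911 -0.3026]
flange 22.4 111.4 line 14.6 r1-disc 25.2 dogs -8.4 -6.6 notch -84.0
block [ 0.59161376 -0.30187977] 0.05733695920543712 25.581950995876916
cam [ 0.615 -0.188  0.321]
```

Plan: grasp B's block at (0.591,-0.300) with pump yaw 22.5°, place it in the bed between A and the jaw, and turn its far dog there by about -61°, clear of A.

```bash
python3 - <<'E'
from h import *
plan([(.591,-.300,.135,112.5)],.7,maxd=.055,maxa=10.5)
E
```

```text
tilt [-4.3 -1. ]
[0.7, 0.04, 0.04, 0.06, -10.3, 0.7, 0.03, 0.05, 0.06, -10.3, 0.7, 0.02, 0.05, 0.06, -10.3, 0.7, 0.01, 0.06, 0.06, -10.3, 0.7, 0.0, 0.06, 0.06, -10.3, 0.7, -0.01, 0.06, 0.06, -10.3, 0.7, -0.02, 0.05, 0.06, -10.3, 0.7, -0.03, 0.05, 0.06, -10.3, 0.7, -0.04, 0.04, 0.06, -10.3, 0.7, -0.04, 0.04, 0.06, -10.3, 0.7, -0.05, 0.03, 0.06, -10.3, 0.7, -0.05, 0.01, 0.06, -10.3]
[0.7, -0.06, 0.01, 0.06, -10.3]
13 rows; end [ 0.5911 -0.2999  0.1351] 112.4
```

>>> play_rows(
  deltas=[0.7, 0.04, 0.04, 0.06, -10.3, 0.7, 0.03, 0.05, 0.06, -10.3, 0.7, 0.02, 0.05, 0.06, -10.3, 0.7, 0.01, 0.06, 0.06, -10.3, 0.7, 0.0, 0.06, 0.06, -10.3, 0.7, -0.01, 0.06, 0.06, -10.3, 0.7, -0.02, 0.05, 0.06, -10.3, 0.7, -0.03, 0.05, 0.06, -10.3, 0.7, -0.04, 0.04, 0.06, -10.3, 0.7, -0.04, 0.04, 0.06, -10.3, 0.7, -0.05, 0.03, 0.06, -10.3, 0.7, -0.05, 0.01, 0.06, -10.3],
)

```text
clock: 20.8
eef_pos: [0.5843, -0.2856, 0.135]
tool_rot: [0.591, 0.806, -0.03, -0.03]
ft_force: [-0.2, -0.6, -0.7]
grip_width: 0.0597
```

```bash
python3 - <<'E'
from h import *
import pickle
st();plan([(.591,-.300,.10,112.5)],.7,maxd=.025)
c=cam('wrist');pickle.dump(c,open('w13.pkl','wb'))
print(w2pix(c,[(.591,-.3,.074),(.6433,-.2771,.044)]))
h=cv2.cvtColor(c['color'],cv2.COLOR_BGR2HSV)
m=((h[...,0]<6)|(h[...,0]>174))&(h[...,1]>120)&(h[...,2]>60)
n,l,s,ce=cv2.connectedComponentsWithStats(m.astype(np.uint8))
for i in range(1,n):
    if s[i,4]>30: print('red',s[i],ce[i].round(1))
m=(h[...,0]>15)&(h[...,0]<30)&(h[...,1]>120)&(h[...,2]>90)
n,l,s,ce=cv2.connectedComponentsWithStats(m.astype(np.uint8))
for i in range(1,n):
    if s[i,4]>30: print('brass',s[i],ce[i].round(1))
E
```

```text
t 20.8 [ 0.5843 -0.2856  0.135 ] yaw 107.4 j [-0.43  0.65  0.39  1.38 -0.05 -0.74] F [-0.2 -0.6 -0.7] w 0.0597
tilt [-4.8 -0.7]
[0.7, -0.13, 0.04, 0.29, -2.5, 0.7, -0.14, 0.04, 0.28, -2.5]
2 rows; end [ 0.5912 -0.2998  0.1002] 112.4
[[254.62027956 232.39983336]
 [265.85576146 289.77760252]]
red [   9   75   90  111 3829] [ 53.8 128.8]
red [248 213  11  37 226] [253.1 230.9]
brass [113   0  15  17 152] [119.5   8. ]
brass [381 160  31  25 557] [395.4 171.8]
brass [256 197  14  12 150] [262.4 202.6]
brass [235 199  15  12 153] [241.9 204.8]
```

The red line centre (253,231) agrees with the predicted block position (254.6,232.4). The tool has drifted to about 4.8° of tilt, so I'll test whether a quick inward move takes it out.

>>> play_rows(
  deltas=[0.7, 0.69, -0.73, -0.1, -1, 0.7, 0.69, -0.73, -0.1, -1, 0.7, 0.69, -0.73, -0.1, -1, 0.7, 0, 0, 0, -1, 0.7, 0, 0, 0, 0],
)

```text
clock: 21.48
eef_pos: [0.4131, -0.2037, 0.1598]
tool_rot: [0.562, 0.826, -0.03, -0.037]
ft_force: [0.9, -0.4, 0.3]
grip_width: 0.0595
```

```bash
python3 - <<'E'
from h import *
st();plan([(.591,-.300,.135,113)],.7,maxd=.012)
E
```

```text
t 21.48 [ 0.4131 -0.2037  0.1598] yaw 111.5 j [-0.43  0.27 -0.15  1.23 -0.05 -0.8 ] F [ 0.9 -0.4  0.3] w 0.0595
tilt [-5.4 -0.4]
[0.7, -0.15, 0.13, 0.01, -0.1, 0.7, -0.15, 0.13, 0.01, -0.1, 0.7, -0.15, 0.13, 0.01, -0.1, 0.7, -0.15, 0.13, 0.01, -0.1, 0.7, -0.15, 0.13, 0.01, -0.1, 0.7, -0.15, 0.13, 0.01, -0.1, 0.7, -0.16, 0.13, 0.01, -0.1, 0.7, -0.16, 0.13, 0.01, -0.1, 0.7, -0.15, 0.13, 0.01, -0.1, 0.7, -0.16, 0.12, 0.01, -0.1, 0.7, -0.16, 0.12, 0.01, -0.1, 0.7, -0.15, 0.13, 0.01, -0.1]
[0.7, -0.16, 0.12, 0.0, -0.1, 0.7, -0.15, 0.12, 0.01, -0.1, 0.7, -0.16, 0.13, 0.0, -0.1, 0.7, -0.16, 0.12, 0.01, -0.1, 0.7, -0.15, 0.13, 0.0, -0.1]
17 rows; end [ 0.5912 -0.2999  0.1351] 113.2
```

>>> play_rows(
  deltas=[0.7, -0.65, 0.55, 0.02, -0.5, 0.7, -0.65, 0.55, 0.02, 0, 0.7, -0.65, 0.55, 0.02, 0, 0.7, 0, 0, 0, 0, 0.7, 0, 0, 0, 0],
)

```text
clock: 22.1
eef_pos: [0.5542, -0.2776, 0.1396]
tool_rot: [0.559, 0.828, -0.029, -0.038]
ft_force: [0.4, -0.1, 0.2]
grip_width: 0.0592
```

```bash
python3 - <<'E'
from h import *
st();plan([(.591,-.300,.12,113)],.7,maxd=.02)
E
```

```text
t 22.1 [ 0.5542 -0.2776  0.1396] yaw 111.8 j [-0.44  0.6   0.3   1.36 -0.05 -0.82] F [ 0.4 -0.1  0.2] w 0.0592
tilt [-5.5 -0.4]
[0.7, -0.19, 0.15, 0.09, -0.4, 0.7, -0.2, 0.15, 0.09, -0.4, 0.7, -0.2, 0.15, 0.09, -0.4]
3 rows; end [ 0.5909 -0.3003  0.12  ] 113.0
```

>>> play_rows(
  deltas=[0.7, -0.19, 0.15, 0.15, -0.6, 0.7, -0.2, 0.15, 0.15, -0.6, 0.7, -0.2, 0.15, 0.15, 0, 0.7, 0, 0, 0, 0, 0.7, 0, 0, 0, 0],
)

```text
clock: 22.72
eef_pos: [0.5913, -0.301, 0.1089]
tool_rot: [0.55, 0.834, -0.029, -0.037]
ft_force: [0.0, 0.0, -0.3]
grip_width: 0.0598
```

```bash
cat > rb.py <<'E'
from h import *
import sys
st();plan([(.591,-.300,float(sys.argv[1]),113)],.7,maxd=.02)
c=cam('wrist','rb.png')
print(w2pix(c,[(.591,-.3,.074)]))
h=cv2.cvtColor(c['color'],cv2.COLOR_BGR2HSV)
def cc(m,t):
    n,l,s,ce=cv2.connectedComponentsWithStats(m.astype(np.uint8))
    for i in range(1,n):
        if s[i,4]>60: print(t,s[i],ce[i].round(1))
cc(((h[...,0]<6)|(h[...,0]>174))&(h[...,1]>120)&(h[...,2]>60),'red');cc((h[...,0]>15)&(h[...,0]<30)&(h[...,1]>120)&(h[...,2]>90),'brass')
E
python3 rb.py .042
```

```text
t 22.73 [ 0.5913 -0.301   0.1089] yaw 113.1 j [-0.45  0.7   0.41  1.36 -0.05 -0.85] F [ 0.   0.  -0.3] w 0.0598
tilt [-5.4 -0.4]
[0.7, 0.0, 0.03, 0.28, 0.0, 0.7, -0.01, 0.02, 0.28, 0.0, 0.7, 0.0, 0.03, 0.27, 0.0, 0.7, -0.01, 0.02, 0.28, 0.0]
4 rows; end [ 0.591  -0.3002  0.042 ] 113.1
[[278.73650193 241.4607043 ]]
red [  11   34   93  133 5316] [56.6 97.2]
red [274 219   8  42 283] [277.2 239.4]
brass [414 176  36  30 687] [431.7 190.8]
brass [257 202  17  13 202] [265.4 208. ]
brass [281 202  17  13 185] [288.9 208.5]
```

Block centred (line 277 against predicted 279) and square to the tool. I'll descend.

>>> play_rows(
  deltas=[0.7, 0.0, 0.03, 0.28, 0.0, 0.7, -0.01, 0.02, 0.28, 0.0, 0.7, 0.0, 0.03, 0.27, 0.0, 0.7, -0.01, 0.02, 0.24, 0.0, 0.7, 0, 0, 0, 0],
)

```text
clock: 23.4
eef_pos: [0.5896, -0.2991, 0.0393]
tool_rot: [0.55, 0.834, -0.029, -0.038]
ft_force: [-0.1, 0.2, 0.3]
grip_width: 0.0596
```

```bash
python3 - <<'E'
from h import *
st();plan([(.591,-.300,.043,113)],.7,maxd=.02)
E
```

```text
t 23.4 [ 0.5896 -0.2991  0.0393] yaw 113.1 j [-0.45  0.75  0.31  1.22 -0.05 -0.85] F [-0.1  0.2  0.3] w 0.0596
tilt [-5.5 -0.4]
[0.7, -0.02, 0.01, -0.06, 0.1]
1 rows; end [ 0.5909 -0.3     0.0428] 113.0
```

>>> play_rows(
  deltas=[0.7, -0.02, 0.01, -0.06, 0, 0.4, 0, 0, 0, 0, 0, 0, 0, 0, 0, 0, 0, 0, 0, 0, 0, 0, 0, 0, 0, 0, 0, 0, 0, 0],
)

```text
clock: 24.15
eef_pos: [0.5922, -0.3011, 0.0447]
tool_rot: [0.55, 0.834, -0.029, -0.037]
ft_force: [-0.3, 0.4, -1.4]
grip_width: 0.0292
```

```bash
python3 - <<'E'
from h import *
st();p,_,_=pose();plan([(p[0]-.005,p[1],.165,None),(.46,.10,.17,130),(.43,.20,.17,147)],0,maxd=.035)
E
```

```text
t 24.15 [ 0.5922 -0.3011  0.0447] yaw 113.1 j [-0.45  0.75  0.33  1.23 -0.05 -0.85] F [-0.3  0.4 -1.4] w 0.0292
tilt [-5.4 -0.5]
[0, 0.02, -0.06, -0.5, -0.0, 0, 0.02, -0.07, -0.5, -0.0, 0, 0.03, -0.06, -0.49, -0.0, 0, 0.02, -0.07, -0.5, -0.0, 0, 0.54, 0.05, 0.0, -1.3, 0, 0.54, 0.07, 0.0, -1.3, 0, 0.53, 0.08, 0.01, -1.3, 0, 0.53, 0.09, 0.0, -1.3, 0, 0.53, 0.1, 0.01, -1.3, 0, 0.53, 0.11, 0.0, -1.3, 0, 0.52, 0.13, 0.01, -1.3, 0, 0.52, 0.14, 0.0, -1.3]
[0, 0.52, 0.15, 0.01, -1.3, 0, 0.52, 0.16, 0.0, -1.3, 0, 0.51, 0.17, 0.01, -1.3, 0, 0.51, 0.18, 0.0, -1.3, 0, 0.5, 0.19, 0.01, -1.3, 0, 0.53, 0.23, 0.01, -5.7, 0, 0.51, 0.28, 0.01, -5.7, 0, 0.47, 0.34, 0.01, -5.7]
20 rows; end [0.4303 0.2    0.1701] 147.1
```

>>> play_rows(
  deltas=[0, 0.02, -0.06, -0.4, 0, 0, 0.02, -0.07, -0.5, 0, 0, 0.03, -0.06, -0.5, 0, 0, 0.02, -0.07, -0.5, 0, 0, 0.3, 0.02, -0.2, -1, 0, 0.54, 0.06, 0.0, -1.3, 0, 0.54, 0.07, 0.01, -1.3, 0, 0.53, 0.08, 0.01, -1.3, 0, 0.53, 0.1, 0.01, -1.3, 0, 0.53, 0.11, 0.0, -1.3, 0, 0.52, 0.13, 0.01, -1.3, 0, 0.3, 0.1, 0.0, -1.3],
)

```text
clock: 25.65
eef_pos: [0.5027, -0.0646, 0.1662]
tool_rot: [0.468, 0.881, -0.026, -0.056]
ft_force: [0.2, -0.1, -4.2]
grip_width: 0.0293
```

```bash
python3 - <<'E'
from h import *
st();p,_,_=pose();plan([(.44,.20,.17,147)],0,maxd=.035,maxa=5)
E
```

```text
t 25.65 [ 0.5027 -0.0646  0.1662] yaw 123.8 j [-0.12  0.39  0.03  1.34 -0.01 -0.72] F [ 0.2 -0.1 -4.2] w 0.0293
tilt [-7.   0.4]
[0, 0.53, 0.2, 0.01, -2.9, 0, 0.52, 0.23, 0.01, -2.9, 0, 0.51, 0.25, 0.01, -2.9, 0, 0.49, 0.28, 0.01, -2.9, 0, 0.48, 0.3, 0.01, -2.9, 0, 0.46, 0.33, 0.01, -2.9, 0, 0.45, 0.35, 0.02, -2.9, 0, 0.42, 0.37, 0.01, -2.9]
8 rows; end [0.4402 0.2    0.1701] 147.0
```

>>> play_rows(
  deltas=[0, 0.3, 0.1, 0, -1.5, 0, 0.52, 0.23, 0.01, -2.9, 0, 0.51, 0.25, 0.01, -2.9, 0, 0.49, 0.28, 0.01, -2.9, 0, 0.48, 0.3, 0.01, -2.9, 0, 0.46, 0.33, 0.01, -2.9, 0, 0.45, 0.35, 0.02, -2.9, 0, 0.3, 0.25, 0, -2.9, 0, 0.1, 0.1, 0, -1, 0, 0, 0, 0, 0],
)

```text
clock: 26.9
eef_pos: [0.4433, 0.194, 0.1683]
tool_rot: [0.276, 0.959, -0.015, -0.06]
ft_force: [0.0, -0.4, -4.6]
grip_width: 0.0286
```

```bash
sed -i 's/147.4/147.5/' b.py; python3 b.py; python3 - <<'E'
from h import *
import pickle
a=np.radians(147.5);ex=np.array([np.sin(a),-np.cos(a)]);ey=np.array([np.cos(a),np.sin(a)])
# measure pump A & bed from w11
c=pickle.load(open('w11.pkl','rb'));h=cv2.cvtColor(c['color'],cv2.COLOR_BGR2HSV)
m=((h[...,0]>60)&(h[...,0]<90)&(h[...,1]>90)).astype(np.uint8)
n,l,s,ce=cv2.connectedComponentsWithStats(m)
for i in range(1,n):
    if s[i,4]>150:
        print('green',s[i],ce[i].round(1)); 
        r=cv2.boxPoints(cv2.minAreaRect(np.argwhere(l==i)[:,::-1].astype(np.float32)))
        for q in r: w=pix2w(c,*q,.040)[:2];print('   ',q.round(1),(w@ex).round(4),(w@ey).round(4))
P=lambda x,y:x*ex+y*ey
t=P(.4735,-.281);print('target',t.round(4))
plan([(*t,.12,147)],0,maxd=.02)
E
```

```text
t 26.9 [0.4433 0.194  0.1683] yaw 147.7 j [ 0.38  0.34 -0.04  1.31  0.05 -0.63] F [ 0.  -0.4 -4.6] w 0.0286
bed x,y of tcp 0.4018268148182625 -0.26959741811587556
green [ 333  168   20   85 1308] [342.7 207.3]
    [332.6 251.4] 0.5319 -0.1431
    [336.1 167.4] 0.4509 -0.1428
    [352.7 168.1] 0.4517 -0.1279
    [349.2 252.1] 0.5326 -0.1271
green [  73  179   58  109 4120] [102.6 231.1]
    [ 68.7 182.5] 0.4632 -0.3859
    [116.5 176. ] 0.4575 -0.3414
    [131.3 286.7] 0.5687 -0.342
    [ 83.6 293.1] 0.5757 -0.3909
target [0.4914 0.2484]
tilt [-7.   0.2]
[0, -0.06, 0.25, 0.14, 0.1, 0, -0.05, 0.25, 0.14, 0.1, 0, -0.06, 0.25, 0.14, 0.1, 0, -0.05, 0.25, 0.14, 0.1, 0, -0.05, 0.24, 0.14, 0.1]
5 rows; end [0.4912 0.2484 0.1203] 147.2
```

>>> play_rows(
  deltas=[0, 0, 0.2, 0.12, 0, 0, -0.01, 0.28, 0.14, 0, 0, -0.01, 0.28, 0.14, 0.2, 0, 0, 0.26, 0.14, 0, 0, 0, 0.1, 0.14, 0, 0, 0, 0.02, 0.1, 0, 0, 0, 0, 0.1, 0, 0, 0, 0, 0, 0],
)

```text
clock: 27.9
eef_pos: [0.4767, 0.2528, 0.1054]
tool_rot: [0.28, 0.958, -0.017, -0.061]
ft_force: [0.0, -0.3, -4.7]
grip_width: 0.0293
```

```bash
python3 b.py; python3 - <<'E'
from h import *
import pickle
c=cam('wrist');pickle.dump(c,open('w14.pkl','wb'));cv2.imwrite('pics/w14.png',c['color'])
g=cv2.cvtColor(c['color'],cv2.COLOR_BGR2GRAY).astype(int)
for u in(40,120,180,205,230,250,320,335,420): print(u,g[170:250,u].tolist())
for v in (222,226): print(v,g[v,190:380].tolist())
E
```

```text
t 27.9 [0.4767 0.2528 0.1054] yaw 147.2 j [ 0.46  0.49  0.02  1.22  0.06 -0.55] F [ 0.  -0.3 -4.7] w 0.0293
bed x,y of tcp 0.4693320719520235 -0.26621157235019
40 [214, 214, 215, 214, 216, 216, 214, 216, 217, 217, 217, 216, 220, 214, 149, 101, 71, 84, 154, 244, 254, 251, 249, 249, 252, 248, 167, 102, 131, 222, 250, 249, 249, 247, 246, 245, 245, 248, 251, 253, 193, 138, 139, 136, 135, 136, 135, 130, 135, 129, 130, 129, 133, 131, 132, 136, 135, 136, 135, 134, 133, 135, 132, 132, 132, 135, 137, 131, 132, 132, 131, 130, 134, 133, 135, 132, 130, 131, 134, 136]
120 [102, 102, 104, 103, 104, 102, 103, 102, 107, 103, 101, 102, 106, 99, 71, 58, 62, 68, 61, 64, 68, 65, 67, 60, 69, 87, 103, 119, 134, 140, 141, 140, 140, 133, 135, 137, 137, 127, 84, 64, 70, 68, 66, 64, 63, 59, 63, 63, 64, 64, 62, 62, 66, 68, 71, 81, 90, 103, 139, 160, 163, 161, 159, 165, 162, 162, 162, 162, 164, 164, 163, 162, 160, 159, 162, 160, 161, 158, 162, 162]
180 [115, 130, 121, 109, 120, 140, 144, 143, 141, 145, 143, 146, 136, 86, 64, 80, 87, 84, 83, 88, 83, 86, 82, 87, 101, 117, 167, 191, 193, 192, 190, 187, 183, 182, 1
[... 3599 characters left out ...]
 122, 126, 125, 123, 130, 126, 130, 126, 129, 128, 128, 127, 129, 129, 123, 127, 129, 128, 128, 131, 131, 127, 117, 105, 97, 95, 96, 97, 94, 96, 95, 95, 94, 94, 96, 96, 96, 94, 94, 93, 84, 87, 90, 89, 95, 105, 116, 131, 134, 137, 134, 134, 136, 133, 137, 136, 130, 115, 104, 100, 101, 101, 101, 96, 94, 98, 99, 98, 100, 100, 98, 99, 98, 99, 100, 98, 102, 105, 108, 119, 131, 143, 145, 144, 144, 145, 147, 153, 152, 157, 158, 159, 155, 160, 157, 160, 157, 161, 157, 161, 160, 159, 161, 180, 206, 232, 238, 240, 239, 235, 216, 188, 247, 255, 255, 255, 255, 255, 255, 255, 255, 205, 188, 192, 194, 183, 135, 93, 82, 86, 88, 83, 85, 86, 85, 85, 86, 85, 85, 84, 85, 85, 83, 86, 88, 89, 86, 83, 84, 85, 87]
```

```bash
cat > fr.py <<'E'
from h import *
def fr(c,rails,pb,pt,zb,e=()):
    a=np.radians(147.5);ex=np.array([np.sin(a),-np.cos(a)]);ey=np.array([np.cos(a),np.sin(a)])
    for n,l,z in(('rail',rails,.018),('pb',pb,zb),('pt',pt,zb+.012),('edge',e,zb+.012)):
        for u,v in l:
            w=pix2w(c,u,v,z)[:2];print(n,(w@ex).round(4),(w@ey).round(4))
E
python3 - <<'E'
from fr import *
import pickle
fr(pickle.load(open('w14.pkl','rb')),[(180,206),(205,205.6),(230,204.7),(250,204.3),(320,203)],[(230,213.8),(250,213.8),(320,213.7)],[(230,217.7),(250,217.8),(320,218.5)],.0607,[(217,222),(339.5,222)])
E
```

```text
rail 0.4585 -0.3298
rail 0.4587 -0.3119
rail 0.4586 -0.2937
rail 0.4587 -0.2789
rail 0.4592 -0.2256
pb 0.4552 -0.2915
pb 0.4556 -0.2794
pb 0.4569 -0.2356
pt 0.4546 -0.2909
pt 0.455 -0.2795
pt 0.4568 -0.2384
edge 0.4569 -0.2984
edge 0.4594 -0.2265
```

```bash
python3 - <<'E'
from h import *
a=np.radians(147.5);ex=np.array([np.sin(a),-np.cos(a)]);ey=np.array([np.cos(a),np.sin(a)])
t=.4738*ex-.286*ey
plan([(*t,.085,148.6)],0,maxd=.008)
E
```

```text
tilt [-7.1  0.1]
[0, -0.09, 0.02, 0.08, -0.3, 0, -0.09, 0.02, 0.07, -0.3, 0, -0.09, 0.02, 0.08, -0.3, 0, -0.09, 0.03, 0.07, -0.3]
4 rows; end [0.4958 0.246  0.0853] 148.4
```

>>> play_rows(
  deltas=[0, -0.09, 0.02, 0.08, -0.4, 0, -0.09, 0.02, 0.07, -0.4, 0, -0.09, 0.02, 0.08, -0.4, 0, -0.09, 0.03, 0.07, -0.3, 0, 0, 0, 0, 0],
)

```text
clock: 28.58
eef_pos: [0.4981, 0.2451, 0.0848]
tool_rot: [0.267, 0.962, -0.015, -0.059]
ft_force: [-0.3, 0.5, -4.1]
grip_width: 0.0292
```

```bash
python3 b.py; python3 - <<'E'
from h import *
a=np.radians(147.5);ex=np.array([np.sin(a),-np.cos(a)]);ey=np.array([np.cos(a),np.sin(a)])
t=.4738*ex-.286*ey
plan([(*t,.063,148.6)],0,maxd=.01)
E
```

```text
t 28.57 [0.4981 0.2451 0.0848] yaw 148.7 j [ 0.43  0.53  0.04  1.19  0.05 -0.6 ] F [-0.3  0.5 -4.1] w 0.0292
bed x,y of tcp 0.47433234564930904 -0.28841652650114397
tilt [-7.   0.2]
[0, 0.0, 0.0, 0.12, 0.0, 0, 0.0, 0.01, 0.12, 0.0, 0, 0.0, 0.0, 0.13, 0.0]
3 rows; end [0.4957 0.2457 0.0628] 148.7
```

>>> play_rows(
  deltas=[0, 0, 0, 0.12, 0, 0, 0, 0.01, 0.12, 0, 0, 0, 0, 0.09, 0, 0, 0, 0, 0, 0],
)

```text
clock: 29.08
eef_pos: [0.4952, 0.2458, 0.0635]
tool_rot: [0.267, 0.962, -0.015, -0.06]
ft_force: [-0.4, -1.4, -4.0]
grip_width: 0.0293
```

```bash
python3 b.py; python3 - <<'E'
from h import *
import pickle
c=cam('wrist');pickle.dump(c,open('w15.pkl','wb'));cv2.imwrite('pics/w15.png',c['color'])
g=cv2.cvtColor(c['color'],cv2.COLOR_BGR2GRAY).astype(int)
for u in(230,250,320,335): print(u,g[185:235,u].tolist())
print(g[224,195:235].tolist(),g[224,320:380].tolist())
E
```

```text
t 29.07 [0.4952 0.2458 0.0635] yaw 148.8 j [ 0.43  0.55  0.01  1.14  0.05 -0.6 ] F [-0.4 -1.4 -4. ] w 0.0293
bed x,y of tcp 0.4733554641381588 -0.28555236783320737
230 [76, 82, 88, 87, 90, 87, 89, 87, 83, 87, 89, 99, 103, 121, 164, 191, 194, 191, 194, 191, 186, 187, 186, 181, 184, 176, 139, 85, 82, 119, 133, 130, 134, 157, 173, 179, 179, 179, 179, 153, 130, 124, 128, 129, 134, 142, 144, 153, 178, 206]
250 [69, 86, 88, 87, 89, 91, 91, 89, 86, 88, 89, 102, 111, 125, 158, 184, 191, 192, 196, 190, 189, 184, 184, 184, 185, 177, 125, 80, 77, 111, 129, 132, 136, 160, 184, 194, 193, 185, 184, 169, 142, 127, 128, 128, 132, 129, 128, 114, 111, 93]
320 [81, 93, 100, 97, 100, 97, 99, 98, 102, 101, 100, 105, 117, 123, 151, 179, 189, 195, 197, 194, 192, 191, 189, 190, 189, 183, 129, 86, 77, 102, 141, 151, 148, 167, 222, 239, 238, 238, 241, 237, 192, 150, 145, 150, 151, 145, 150, 147, 163, 192]
335 [90, 125, 155, 161, 163, 162, 159, 161, 169, 160, 125, 107, 118, 121, 158, 221, 235, 214, 227, 255, 255, 255, 247, 235, 210, 192, 178, 165, 163, 159, 157, 148, 146, 165, 218, 238, 238, 238, 237, 237, 239, 237, 221, 190, 161, 153, 149, 147, 153, 160]
[85, 84, 84, 84, 86, 85, 82, 81, 87, 83, 78, 70, 69, 63, 67, 66, 67, 67, 66, 66, 61, 69, 131, 210, 235, 232, 226, 196, 179, 180, 172, 162, 154, 157, 155, 153, 155, 157, 159, 160] [237, 232, 219, 231, 235, 237, 237, 238, 239, 239, 237, 237, 238, 238, 237, 237, 238, 238, 237, 219, 166, 152, 158, 158, 159, 157, 154, 142, 140, 140, 140, 140, 133, 111, 91, 92, 110, 135, 143, 141, 143, 154, 214, 241, 213, 204, 224, 208, 203, 184, 154, 143, 146, 146, 149, 148, 150, 151, 154, 153]
```

```bash
python3 - <<'E'
from fr import *
import pickle
fr(pickle.load(open('w15.pkl','rb')),[(230,211.2),(250,211),(320,211)],[(230,213.7),(250,213.8),(320,214.2)],[(230,218),(250,218),(320,218.4)],.0188,[(217,224),(339.5,224),(381.5,224)])
a=np.radians(147.5);ex=np.array([np.sin(a),-np.cos(a)]);ey=np.array([np.cos(a),np.sin(a)])
t=.4733*ex-.286*ey
from h import *
plan([(*t,.053,148.9)],0,maxd=.006)
E
```

```text
rail 0.4587 -0.3112
rail 0.4586 -0.2991
rail 0.4588 -0.2552
pb 0.4601 -0.3112
pb 0.4602 -0.2991
pb 0.4606 -0.2553
pt 0.4596 -0.3107
pt 0.4597 -0.2993
pt 0.4602 -0.2581
edge 0.4631 -0.3181
edge 0.4637 -0.246
edge 0.464 -0.2198
tilt [-7.   0.2]
[0, -0.01, 0.0, 0.09, -0.1, 0, -0.01, 0.01, 0.09, -0.1]
2 rows; end [0.4954 0.2458 0.0529] 149.0
```

The flange front is 1.5 to 1.8 mm inside the rail, parallel within 0.3°, with about 20 mm clear on both sides. I'll lower it.

>>> play_rows(
  deltas=[0, -0.01, 0.01, 0.09, -0.1, 0, -0.01, 0.01, 0.09, -0.1, 0, 0, 0, 0.02, 0, 0, 0, 0, 0, 0],
)

```text
clock: 29.62
eef_pos: [0.4964, 0.247, 0.0554]
tool_rot: [0.265, 0.962, -0.014, -0.058]
ft_force: [0.2, -1.1, -4.2]
grip_width: 0.0289
```

```bash
python3 b.py
```

```text
t 29.62 [0.4964 0.247  0.0554] yaw 149.0 j [ 0.43  0.56 -0.    1.12  0.05 -0.6 ] F [ 0.2 -1.1 -4.2] w 0.0289
bed x,y of tcp 0.4750299063734012 -0.2859756557371022
```

>>> play_rows(
  deltas=[0, 0, -0.02, 0.04, 0, 0, 0, -0.01, 0.04, 0, 0, 0, 0, 0, 0],
)

```text
clock: 30.0
eef_pos: [0.4965, 0.2472, 0.0554]
tool_rot: [0.265, 0.962, -0.011, -0.056]
ft_force: [-0.1, -0.2, -4.1]
grip_width: 0.0291
```

```bash
python3 b.py
```

```text
t 30.0 [0.4965 0.2472 0.0554] yaw 149.0 j [ 0.43  0.55 -0.01  1.11  0.06 -0.6 ] F [-0.1 -0.2 -4.1] w 0.0291
bed x,y of tcp 0.4752960858682141 -0.2859391683605637
```

>>> play_rows(
  deltas=[0, 0, -0.03, 0.08, 0, 0, 0, -0.02, 0.06, 0, 0, 0, 0, 0, 0],
)

```text
clock: 30.38
eef_pos: [0.4967, 0.2476, 0.0555]
tool_rot: [0.265, 0.963, -0.006, -0.053]
ft_force: [0.2, -1.3, -4.7]
grip_width: 0.0294
```

```bash
python3 b.py;python3 - <<'E'
from h import *
import pickle
c=cam('wrist');pickle.dump(c,open('w16.pkl','wb'))
g=cv2.cvtColor(c['color'],cv2.COLOR_BGR2GRAY).astype(int)
for u in(230,250,320): print(u,g[190:235,u].tolist())
E
```

```text
t 30.38 [0.4967 0.2476 0.0555] yaw 149.1 j [ 0.43  0.55 -0.02  1.09  0.06 -0.61] F [ 0.2 -1.3 -4.7] w 0.0294
bed x,y of tcp 0.4756653697244633 -0.2858759552707952
230 [88, 86, 89, 92, 105, 112, 131, 171, 191, 192, 190, 193, 189, 189, 187, 183, 186, 184, 181, 147, 100, 74, 72, 101, 123, 134, 130, 141, 166, 177, 178, 176, 180, 171, 142, 125, 128, 130, 130, 134, 131, 137, 144, 166, 185]
250 [87, 91, 90, 95, 109, 114, 127, 166, 188, 193, 192, 193, 191, 188, 186, 186, 182, 182, 181, 152, 102, 89, 79, 93, 123, 135, 128, 142, 171, 181, 185, 182, 186, 182, 151, 132, 129, 130, 129, 131, 134, 131, 110, 97, 93]
320 [95, 97, 97, 97, 105, 112, 120, 144, 180, 193, 191, 195, 194, 189, 192, 188, 189, 187, 188, 173, 119, 95, 87, 90, 129, 140, 144, 157, 201, 233, 237, 239, 240, 240, 215, 162, 143, 148, 148, 146, 149, 147, 152, 175, 202]
```

```bash
python3 - <<'E'
from fr import *
import pickle
fr(pickle.load(open('w16.pkl','rb')),[(230,209.5),(250,209.7),(320,210)],[(230,213),(250,213.3),(320,213.7)],[(230,217.4),(250,217.5),(320,217.7)],.0105)
_,R,o=pose();print('ft torque',o['ft_torque'].round(2),o['tau'].round(1))
plan([(o['eef_pos'][0]-.0012,o['eef_pos'][1]-.0017,.049,None)],0,maxd=.004)
E
```

```text
rail 0.4589 -0.3115
rail 0.459 -0.2999
rail 0.4591 -0.258
pb 0.4631 -0.312
pb 0.4632 -0.2998
pb 0.4635 -0.256
pt 0.4625 -0.3113
pt 0.4625 -0.2999
pt 0.4627 -0.2588
ft torque [-0.28  0.1  -0.1 ] [ -0.1 -49.1  22.1   0.7   0.3  -0. ]
tilt [-6.  1.]
[0, 0.0, -0.02, 0.05, -0.0, 0, -0.01, -0.01, 0.06, -0.0]
2 rows; end [0.496  0.2462 0.0487] 149.1
```

>>> play_rows(
  deltas=[0, 0, -0.03, -0.08, 0, 0, 0, -0.04, -0.03, 0, 0, 0, 0, 0, 0],
)

```text
clock: 30.8
eef_pos: [0.4953, 0.2441, 0.0599]
tool_rot: [0.265, 0.963, -0.006, -0.054]
ft_force: [-0.1, 0.8, -4.0]
grip_width: 0.0291
```

```bash
python3 b.py; python3 - <<'E'
from h import *
p,R,o=pose()
a=np.radians(147.5);ex=np.array([np.sin(a),-np.cos(a)]);ey=np.array([np.cos(a),np.sin(a)])
t=.4732*ex-.286*ey;plan([(*t,.052,149)],0,maxd=.006)
E
```

```text
t 30.8 [0.4953 0.2441 0.0599] yaw 149.1 j [ 0.43  0.54 -0.02  1.1   0.06 -0.61] F [-0.1  0.8 -4. ] w 0.0291
bed x,y of tcp 0.47197487622856593 -0.2865933505880171
tilt [-6.1  1. ]
[0, 0.0, 0.01, 0.07, 0.1, 0, 0.0, 0.02, 0.06, 0.1]
2 rows; end [0.4954 0.2458 0.0521] 148.9
```

>>> play_rows(
  deltas=[0, 0, 0.01, 0.08, 0, 0, 0, 0, 0.08, 0, 0, 0, 0, 0.03, 0],
)

```text
clock: 31.18
eef_pos: [0.4961, 0.246, 0.0548]
tool_rot: [0.265, 0.963, -0.004, -0.052]
ft_force: [-2.5, -2.2, 2.3]
grip_width: 0.0288
```

```bash
python3 b.py
```

```text
t 31.18 [0.4961 0.246  0.0548] yaw 149.1 j [ 0.43  0.54 -0.03  1.08  0.06 -0.61] F [-2.5 -2.2  2.3] w 0.0288
bed x,y of tcp 0.4740075174893506 -0.28628477251511797
```

>>> play_rows(
  deltas=[0, 0, -0.02, 0.03, 0, 0.3, 0, 0, 0, 0, 0.45, 0, 0, 0, 0, 0.5, 0, 0, 0, 0, 0.5, 0, 0, -0.3, 0, 0.5, 0, 0.05, -0.6, 0, 0.5, 0, 0.05, -0.7, 0, 0.5, 0, 0.05, -0.6, 0, 0.5, 0, 0, -0.3, 0, 0.5, 0, 0, 0, 0],
)

```text
clock: 32.42
eef_pos: [0.5172, 0.2508, 0.2072]
tool_rot: [0.265, 0.963, -0.002, -0.051]
ft_force: [0.1, -1.2, 0.7]
grip_width: 0.0429
```

```bash
python3 b.py; python3 - <<'E'
from h import *
import pickle
c=cam('wrist');pickle.dump(c,open('w17.pkl','wb'))
s=cam('scene');pickle.dump(s,open('s17.pkl','wb'))
a=cv2.resize(c['color'][60:360,:440],(620,423));b=cv2.resize(s['color'][215:345,310:490],None,fx=1,fy=1)
b=cv2.resize(s['color'][225:340,320:480],(250,180),interpolation=cv2.INTER_CUBIC)
z=np.zeros((600,800,3),np.uint8);z[:423,:620]=a;z[420:600,:250]=b
t=cam('top');pickle.dump(t,open('t17.pkl','wb'))
z[423:600,260:500]=cv2.resize(t['color'][148:256,135:235],(240,177),interpolation=cv2.INTER_CUBIC)
cv2.imwrite('pics/m2.png',z)
E
```

```text
t 32.42 [0.5172 0.2508 0.2072] yaw 149.1 j [ 0.42  0.47  0.27  1.45  0.06 -0.62] F [ 0.1 -1.2  0.7] w 0.0429
bed x,y of tcp 0.48938940897384736 -0.3014311380086556
```

View pics/m2.png

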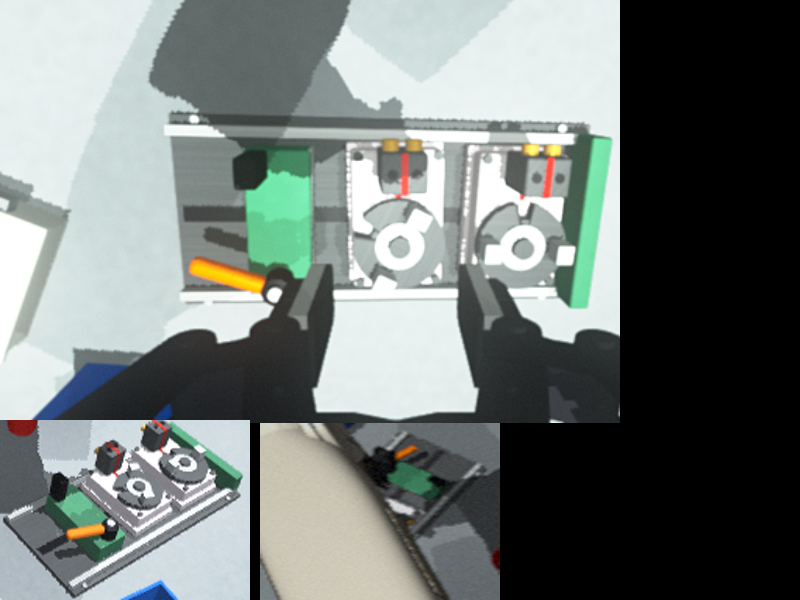

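Both pumps stand flat between the rails. B's hub is at crop (400,250), dogs at (420,217) and (382,283), notch at about (364,227). It needs about 59° clockwise, and I'll pinch the rear-left dog. A is still timed.

```bash
python3 - <<'E'
from h import *
import pickle
c=pickle.load(open('w17.pkl','rb'))
a=np.radians(147.5);ex=np.array([np.sin(a),-np.cos(a)]);ey=np.array([np.cos(a),np.sin(a)])
f=lambda x,y,z:pix2w(c,x*440/620,60+y*300/423,z)[:2]
D=f(400,249,.052)
for n,x,y,z in[('Bdisc',400,249,.052),('d1',420,217,.068),('d2',382,283,.068),('notch',365,227,.052),('Adisc',523,248,.052),('A d1',488,254,.068),('A d2',566,255,.068),('Bl1',405,193,.082),('Bl2',405,155,.082),('Bfl',348,142,.02),('Bfr',443,142,.02),('Afl',467,146,.02),('stop',578,137,.042),('jaw t',311,150,.038),('handle',250,170,.078),('hub',272,292,.06),('tip',200,266,.054),('railf',300,137,.018),('railr',350,291,.018)]:
    w=f(x,y,z);q=w-D;print(n,w.round(4),'bed',(w@ex).round(4),(w@ey).round(4),'ang',np.degrees(np.arctan2(q[1],q[0])).round(1),np.linalg.norm(q).round(4))
phi=28;t=D+.030*np.array([np.cos(np.radians(phi)),np.sin(np.radians(phi))]);print(t)
plan([(*t,.12,phi+90)],.35,maxd=.03)
E
```

```text
Bdisc [0.5229 0.2979] bed 0.5322 -0.281 ang 0.0 0.0
d1 [0.4988 0.28  ] bed 0.5041 -0.2702 ang -143.4 0.0301
d2 [0.5444 0.3064] bed 0.5509 -0.2945 ang 21.7 0.0231
notch [0.5353 0.2707] bed 0.5159 -0.306 ang -65.6 0.0299
Adisc [0.4466 0.3463] bed 0.532 -0.1906 ang 147.6 0.0904
A d1 [0.4721 0.3282] bed 0.5305 -0.2218 ang 149.2 0.0592
A d2 [0.4253 0.3594] bed 0.5317 -0.1656 ang 147.8 0.1154
Bl1 [0.4988 0.257 ] bed 0.4848 -0.2826 ang -120.6 0.0475
Bl2 [0.4868 0.2367] bed 0.4612 -0.2834 ang -120.6 0.0711
Bfl [0.5158 0.2176] bed 0.4607 -0.3181 ang -95.1 0.0806
Bfr [0.4556 0.2545] bed 0.4594 -0.2475 ang -147.2 0.0801
Afl [0.4414 0.2667] bed 0.4621 -0.229 ang -159.1 0.0873
stop [0.3727 0.2983] bed 0.4518 -0.1541 ang 179.9 0.1502
jaw t [0.5393 0.2074] bed 0.4647 -0.3434 ang -79.8 0.0919
handle [0.571  0.1961] bed 0.4722 -0.3763 ang -64.7 0.1126
hub [0.6127 0.2738] bed 0.5601 -0.3697 ang -15.1 0.0929
tip [0.6442 0.2333] bed 0.5429 -0.418 ang -28.0 0.1374
railf [0.5436 0.1966] bed 0.4579 -0.3528 ang -78.5 0.1033
railr [0.5782 0.3191] bed 0.5798 -0.3162 ang 21.0 0.0592
[0.54943562 0.31198486]
tilt [-6.   1.1]
[0.35, -0.02, 0.31, 0.34, 7.8, 0.35, 0.02, 0.31, 0.34, 7.8, 0.35, 0.05, 0.3, 0.34, 7.8, 0.35, 0.1, 0.29, 0.34, 7.8]
4 rows; end [0.5495 0.312  0.1201] 117.9
```

```bash
python3 - <<'E'
from h import *
plan([(.5225+.029*np.cos(np.radians(29)),.2957+.029*np.sin(np.radians(29)),.12,119)],.35,maxd=.03)
E
```

```text
tilt [-6.   1.1]
[0.35, -0.02, 0.3, 0.34, 7.5, 0.35, 0.01, 0.29, 0.34, 7.5, 0.35, 0.05, 0.29, 0.34, 7.5, 0.35, 0.1, 0.28, 0.34, 7.5]
4 rows; end [0.5475 0.3098 0.1203] 119.1
```

>>> play_rows(
  deltas=[0.35, -0.02, 0.29, 0.34, 7.5, 0.35, 0.02, 0.29, 0.34, 7.5, 0.35, 0.04, 0.29, 0.34, 7.5, 0.35, 0.07, 0.27, 0.34, 7.5, 0.35, 0, 0, 0, 0, 0.35, 0, 0, 0, 0],
)

```text
clock: 33.33
eef_pos: [0.5439, 0.3057, 0.1099]
tool_rot: [0.511, 0.857, -0.024, -0.053]
ft_force: [0.0, -0.4, 0.2]
grip_width: 0.0295
```

```bash
python3 - <<'E'
from h import *
import pickle
st();plan([(.5225+.029*np.cos(np.radians(29)),.2957+.029*np.sin(np.radians(29)),.055,119)],.35,maxd=.02)
c=cam('wrist','w18.png');pickle.dump(c,open('w18.pkl','wb'));print(w2pix(c,[(.5225,.2957,.052),(.5225+.026*np.cos(np.radians(29)),.2957+.026*np.sin(np.radians(29)),.068)]))
g=cv2.cvtColor(c['color'],cv2.COLOR_BGR2GRAY)
e=cv2.HoughCircles(cv2.GaussianBlur(g,(5,5),1),cv2.HOUGH_GRADIENT,1,40,param1=100,param2=25,minRadius=12,maxRadius=75);print(e)
E
```

```text
t 33.33 [0.5439 0.3057 0.1099] yaw 118.2 j [ 0.48  0.63  0.29  1.32  0.07 -0.02] F [ 0.  -0.4  0.2] w 0.0295
tilt [-6.7  0.7]
[0.35, -0.01, 0.06, 0.3, -0.3, 0.35, -0.01, 0.06, 0.3, -0.3, 0.35, -0.01, 0.06, 0.3, -0.3]
3 rows; end [0.5479 0.31   0.0551] 119.1
[[275.00138699 196.63277952]
 [277.0113025  241.90897023]]
[[[392.5 130.5  50.2]
  [271.5 195.5  51.2]
  [269.5 139.5  72.2]
  [358.5  95.5  63.3]
  [299.5 105.5  50.2]
  [282.5 294.5  62.2]
  [368.5 169.5  45.8]
  [341.5  58.5  37.7]
  [311.5 197.5  44.6]
  [194.5 139.5  49. ]
  [236.5 116.5  39.1]
  [240.5 221.5  43.3]
  [317.5 154.5  33.6]]]
```

>>> play_rows(
  deltas=[0.35, -0.03, 0.06, 0.3, -0.3, 0.35, -0.03, 0.06, 0.3, -0.3, 0.35, -0.02, 0.06, 0.3, -0.3, 0.35, 0, 0, 0, 0],
)

```text
clock: 33.88
eef_pos: [0.5506, 0.3067, 0.0531]
tool_rot: [0.504, 0.862, -0.022, -0.053]
ft_force: [-0.1, -0.0, 1.5]
grip_width: 0.03
```

```bash
python3 - <<'E'
from h import *
st();plan([(.549,.308,.055,119)],.35,maxd=.02)
E
```

```text
t 33.88 [0.5506 0.3067 0.0531] yaw 119.2 j [ 0.48  0.69  0.23  1.21  0.06 -0.04] F [-0.1 -0.   1.5] w 0.03
tilt [-6.5  0.8]
[0.35, 0.03, -0.02, -0.03, 0.2]
1 rows; end [0.5489 0.3076 0.0551] 119.0
```

>>> play_rows(
  deltas=[0.35, 0.02, -0.02, -0.04, 0, 0, 0, 0, 0, 0, 0, 0, 0, 0, 0, 0, 0, 0, 0, 0, 0, 0, 0, 0, 0],
)

```text
clock: 34.5
eef_pos: [0.5489, 0.3079, 0.0564]
tool_rot: [0.504, 0.862, -0.022, -0.053]
ft_force: [0.1, 1.5, -0.7]
grip_width: 0.012
```

```bash
cat > a2.py <<'E'
from h import *
import sys
st();ax=(.5235,.294);r=.029;tgt=float(sys.argv[1])
p,R,o=pose();y=np.degrees(np.arctan2(R[1,0],R[0,0]));d=p[:2]-ax
print('r',np.linalg.norm(d).round(4),'phi',np.degrees(np.arctan2(d[1],d[0])).round(1),'yaw-90',(y-90).round(1))
n=int(np.ceil(abs(tgt-y+90)/9));plan(arcw(ax,r,.055,np.linspace(y-90,tgt,n+1)[1:]),0)
E
python3 a2.py -32.5
```

```text
t 34.5 [0.5489 0.3079 0.0564] yaw 119.2 j [ 0.48  0.68  0.23  1.21  0.07 -0.04] F [ 0.1  1.5 -0.7] w 0.012
r 0.0289 phi 28.6 yaw-90 29.2
tilt [-6.5  0.9]
[0, -0.07, 0.0, 0.02, 8.8, 0, -0.08, -0.01, 0.0, 8.8, 0, -0.07, -0.01, -0.01, 8.8, 0, -0.07, 0.0, 0.0, 8.9, 0, -0.08, -0.01, 0.0, 8.8, 0, -0.07, 0.0, 0.0, 8.8, 0, -0.08, -0.01, 0.01, 8.8]
7 rows; end [0.5478 0.2782 0.0548] 57.5
```

Gripped at width 0.012, as with A. I'll swing the dog.

>>> play_rows(
  deltas=[0, -0.07, 0.0, 0.01, 8.8, 0, -0.08, -0.01, 0.0, 8.8, 0, -0.07, -0.01, 0, 8.8, 0, -0.07, 0.0, 0.0, 8.9, 0, 0, 0, 0, 0],
)

```text
clock: 35.12
eef_pos: [0.5525, 0.2911, 0.0568]
tool_rot: [0.747, 0.662, -0.036, -0.044]
ft_force: [-0.5, 0.6, -0.8]
grip_width: 0.0116
```

```bash
python3 a2.py -32.5
```

```text
t 35.12 [0.5525 0.2911 0.0568] yaw 83.1 j [0.45 0.67 0.21 1.2  0.07 0.57] F [-0.5  0.6 -0.8] w 0.0116
r 0.0291 phi -5.6 yaw-90 -6.9
tilt [-6.5  1. ]
[0, -0.08, 0.0, 0.03, 8.5, 0, -0.07, -0.01, 0.0, 8.5, 0, -0.08, 0.0, 0.0, 8.6]
3 rows; end [0.5481 0.2781 0.0553] 57.5
```

>>> play_rows(
  deltas=[0, -0.08, 0.0, 0.01, 8.5, 0, -0.07, -0.01, 0.0, 8.5, 0, -0.08, 0.0, 0.0, 8.6, 0, 0, 0, 0, 0],
)

```text
clock: 35.62
eef_pos: [0.549, 0.2805, 0.0585]
tool_rot: [0.875, 0.48, -0.043, -0.037]
ft_force: [-1.3, 0.6, -0.4]
grip_width: 0.0119
```

```bash
python3 a2.py -32.5; python3 - <<'E'
from h import *
import pickle
c=cam('wrist','w19.png');pickle.dump(c,open('w19.pkl','wb'))
h=cv2.cvtColor(c['color'],cv2.COLOR_BGR2HSV)
m=(((h[...,0]<6)|(h[...,0]>174))&(h[...,1]>120)&(h[...,2]>60)).astype(np.uint8)
n,l,s,ce=cv2.connectedComponentsWithStats(m)
for i in range(1,n):
    if s[i,4]>15: print('red',s[i],ce[i].round(1))
e=cv2.HoughCircles(cv2.GaussianBlur(cv2.cvtColor(c['color'],cv2.COLOR_BGR2GRAY),(5,5),1),cv2.HOUGH_GRADIENT,1,40,param1=100,param2=30,minRadius=55,maxRadius=80);print(e)
E
```

```text
t 35.62 [0.549  0.2805 0.0585] yaw 57.6 j [0.44 0.65 0.18 1.19 0.07 1.  ] F [-1.3  0.6 -0.4] w 0.0119
r 0.0288 phi -27.9 yaw-90 -32.4
tilt [-6.3  1.3]
[0, -0.04, 0.01, 0.06, 0.1]
1 rows; end [0.5478 0.2782 0.0549] 57.5
red [179   0  34  17 274] [196.4  10.2]
red [195 199  23   9 145] [206.7 202.9]
red [105 208  87  21 858] [145.2 220.4]
[[[282.5 200.5  66.1]]]
```

```bash
python3 - <<'E'
from h import *
import pickle
c=pickle.load(open('w19.pkl','rb'));g=cv2.cvtColor(c['color'],cv2.COLOR_BGR2GRAY)
for r in(50,56,61):
    print(r,[(t,int(g[int(round(200.5-r*np.sin(np.radians(t)))),int(round(282.5+r*np.cos(np.radians(t))))])) for t in range(150,212,3)])
E
```

```text
50 [(150, 120), (153, 121), (156, 119), (159, 116), (162, 120), (165, 119), (168, 114), (171, 249), (174, 247), (177, 248), (180, 247), (183, 248), (186, 253), (189, 68), (192, 82), (195, 99), (198, 108), (201, 110), (204, 106), (207, 107), (210, 109)]
56 [(150, 121), (153, 119), (156, 122), (159, 118), (162, 119), (165, 118), (168, 136), (171, 244), (174, 247), (177, 247), (180, 247), (183, 247), (186, 251), (189, 66), (192, 81), (195, 103), (198, 109), (201, 110), (204, 111), (207, 107), (210, 108)]
61 [(150, 126), (153, 121), (156, 121), (159, 119), (162, 118), (165, 117), (168, 142), (171, 248), (174, 248), (177, 247), (180, 247), (183, 247), (186, 250), (189, 66), (192, 80), (195, 100), (198, 109), (201, 110), (204, 111), (207, 105), (210, 108)]
```

>>> play_rows(
  deltas=[0.35, 0, 0, 0, 0, 0.35, 0, 0, 0, 0, 0.35, 0, 0, -0.5, 0, 0.35, 0, 0, -0.6, 0, 0.1, 0, 0, -0.5, 0, 0, 0, 0, 0, 0],
)

```text
clock: 36.42
eef_pos: [0.5595, 0.2772, 0.1547]
tool_rot: [0.873, 0.484, -0.045, -0.035]
ft_force: [-1.2, -0.3, -0.8]
grip_width: -0.0002
```

B's notch spans 169.5° to 189° about the hub and the red line is at 181.8°, so B is timed within about 2°. Next is the jaw handle, at about (0.574,0.196).

```bash
python3 - <<'E'
from h import *
st();plan([(.573,.196,.125,147.5)],.5,maxd=.05,maxa=10)
E
```

```text
t 36.42 [0.5595 0.2772 0.1547] yaw 58.1 j [0.43 0.61 0.36 1.42 0.06 0.98] F [-1.2 -0.3 -0.8] w -0.0002
tilt [-6.5  1. ]
[0.5, -0.11, 0.11, 0.05, -9.9, 0.5, -0.13, 0.09, 0.05, -9.9, 0.5, -0.14, 0.06, 0.05, -9.9, 0.5, -0.15, 0.04, 0.05, -9.9, 0.5, -0.15, 0.01, 0.05, -9.9, 0.5, -0.15, -0.02, 0.05, -9.9, 0.5, -0.15, -0.04, 0.05, -9.9, 0.5, -0.14, -0.07, 0.05, -9.9, 0.5, -0.12, -0.09, 0.04, -9.9]
9 rows; end [0.573  0.1963 0.1252] 147.2
```

>>> play_rows(
  deltas=[0.5, -0.11, 0.11, 0.05, -9.9, 0.5, -0.13, 0.09, 0.05, -9.9, 0.5, -0.14, 0.06, 0.05, -9.9, 0.5, -0.15, 0.04, 0.05, -9.9, 0.5, -0.15, 0.01, 0.05, -9.9, 0.5, -0.15, -0.02, 0.05, -9.9, 0.5, -0.15, -0.04, 0.05, -9.9, 0.5, -0.14, -0.07, 0.05, -9.9, 0.5, -0.12, -0.09, 0.04, -9.9, 0.5, 0, 0, 0, 0],
)

```text
clock: 37.67
eef_pos: [0.5675, 0.1911, 0.1092]
tool_rot: [0.255, 0.965, -0.013, -0.066]
ft_force: [-0.4, -0.1, 0.7]
grip_width: 0.0427
```

```bash
python3 - <<'E'
from h import *
import pickle
st()
a=np.radians(147.5);ex=np.array([np.sin(a),-np.cos(a)]);ey=np.array([np.cos(a),np.sin(a)])
c=cam('wrist','w20.png');pickle.dump(c,open('w20.pkl','wb'))
h=cv2.cvtColor(c['color'],cv2.COLOR_BGR2HSV)
m=((h[...,0]>60)&(h[...,0]<90)&(h[...,1]>90)).astype(np.uint8)
n,l,s,ce=cv2.connectedComponentsWithStats(m)
for i in range(1,n):
    if s[i,4]>150: print('green',s[i],ce[i].round(1))
# dark handle: black pixels near predicted
print('pred handle top',w2pix(c,[(.573,.196,.078),(.573,.196,.04)]))
b=((h[...,2]<45)).astype(np.uint8);b[300:]=0
n,l,s,ce=cv2.connectedComponentsWithStats(b)
for i in range(1,n):
    if s[i,4]>120: print('black',s[i],ce[i].round(1),[ (pix2w(c,*ce[i],.07)[:2]@e).round(4) for e in(ex,ey)])
plan([(.573,.196,.052,147.5)],.5,maxd=.02)
E
```

```text
t 37.67 [0.5675 0.1911 0.1092] yaw 150.2 j [ 0.3   0.61  0.24  1.32  0.05 -0.76] F [-0.4 -0.1  0.7] w 0.0427
green [ 244  212   67  140 6649] [278.  278.8]
green [542 274  18  39 501] [551.9 293.2]
green [511 329  40  31 673] [534.5 345. ]
pred handle top [[268.98608808 252.26516832]
 [264.41106902 232.900498  ]]
black [252 223  12  38 153] [255.9 234. ] [np.float64(0.4645), np.float64(-0.3856)]
black [ 177  248   60   52 1064] [212.9 284.6] [np.float64(0.4974), np.float64(-0.4111)]
tilt [-7.6  0.4]
[0.5, -0.05, 0.06, 0.31, 0.9, 0.5, -0.05, 0.05, 0.31, 0.9, 0.5, -0.05, 0.06, 0.32, 0.9]
3 rows; end [0.5728 0.1962 0.0517] 147.5
```

```bash
python3 - <<'E'
from h import *
import pickle
c=pickle.load(open('w20.pkl','rb'));h=cv2.cvtColor(c['color'],cv2.COLOR_BGR2HSV)
for v in range(196,300,4):
    print(v,''.join('G' if 60<h[v,u,0]<90 and h[v,u,1]>90 else ('#' if h[v,u,2]<50 else ('x' if h[v,u,2]<80 else ('.' if h[v,u,2]<160 else ' '))) for u in range(200,340,2)))
print(w2pix(c,[(.5675,.1911,.078)]))
E
```

```text
196 .........                        .....................................
200 .........                                                             
204 .......                                                               
208 xxxx................................................               .  
212 x.......................xGGGG.GGGGG....G.............           ....  
216 .................xx..xxxGGGGGGGGGGGGGGGGGGGGGGGGGGGG..         ....   
220 .....................xxxGGGGGGGGGGGGGGGGGGGGGGGGGGGGG.        .....   
224     ...  . ...........xxGGG########GGGGGGGGGGGGGGGGGGGGG     ......   
228            ...........xxGG##########GGGGGGGGGGGGGGGGGGG       .....   
232 ......................xxGG##########xGGGGGGGGGGGGGGGGGG       .....   
236 ......................xxGG######xx#x#GGGGGGGGGGGGGGGGGG .    ......   
240 ......................xGGG#####xxxxxx#GGGGGGGGGGGGGGGGG      ......   
244 ......................xGGG##xxxx##x#x#GGGGGGGGGGGGGGGGG      ......   
248 ................##....xGGGGGxx###x#xxxGGGGGGGGGGGGGGGGG      ..xx.....
252 ...............###....xGGGG###x#x....xGGGGGGGG
[... 179 characters left out ...]
.#####x......#####x..xxGGGGxx........xGGGGGGGGGGGGGGGG      ...xxxxx..
268 #####x......x######x.xGGGGGG.xxxx...xGGGGGGGGGGGGGGGGG........xxxxxxx.
272 ####x......x#######xxxxGGGGGGGGGGGGGGGGGGGGGGGGGGGGGGG........xxxxxxxx
276 ####.......########xx#GGGGGGGGGGGGGGGGGGGGGGGGGGGGGGGG........xxxxxxxx
280 ##x.......#########..xGGGGGGGGGGGGGGGGGGGGGGGGGGGGGGGG.........xxxxxxx
284 ##x......x########x..xxGGGGGGGGGGGGGGGGGGGGGGGGGGGGGG  ........xxxxxxx
288 ######...x########....xGGGGGGGGGGGGGGGGGGGGGGGGGGGGGG..........xxxxxxx
292 ######x...########...xxGGGGGGGGGGGGGGGGGGGGGGGGGGGGGG  ........xxxxxxx
296 ##################xx.xxGGGGGGGGGGGGGGGGGGGGGGGGGGGGGG...........xx#xxx
[[272.8675659  240.83783896]]
```

```bash
python3 - <<'E'
from h import *
import pickle
c=pickle.load(open('w20.pkl','rb'));w=pix2w(c,267,259,.078);print(w)
print(pix2w(c,310,250,.038), pix2w(c,262,224,.038))
plan([(w[0],w[1],.054,147.5)],.5,maxd=.02)
E
```

```text
[0.57612557 0.19901546 0.078     ]
[0.5514062 0.2256814 0.038    ] [0.57131482 0.19004611 0.038     ]
tilt [-7.6  0.4]
[0.5, -0.06, 0.08, 0.3, 0.9, 0.5, -0.05, 0.08, 0.3, 0.9, 0.5, -0.06, 0.08, 0.3, 0.9]
3 rows; end [0.5763 0.1991 0.0537] 147.5
```

>>> play_rows(
  deltas=[0.5, -0.06, 0.08, 0.29, 1, 0.5, -0.05, 0.08, 0.29, 0.9, 0.5, -0.06, 0.08, 0.29, 0.9, 0.5, 0, 0, 0, 0, 0.1, 0, 0, 0, 0, 0, 0, 0, 0, 0, 0, 0, 0, 0, 0, 0, 0, 0, 0, 0],
)

```text
clock: 38.72
eef_pos: [0.576, 0.2004, 0.0495]
tool_rot: [0.281, 0.957, -0.017, -0.065]
ft_force: [-1.8, 1.6, -3.8]
grip_width: 0.0145
```

```bash
python3 b.py; python3 - <<'E'
from h import *
p,_,_=pose();a=np.radians(147.5);ey=np.array([np.cos(a),np.sin(a)])
plan([(*(p[:2]+.04*ey),p[2],147.5)],0,maxd=.008)
E
```

```text
t 38.73 [0.576  0.2004 0.0495] yaw 147.0 j [ 0.31  0.68  0.2   1.22  0.05 -0.69] F [-1.8  1.6 -3.8] w 0.0145
bed x,y of tcp 0.47851964388751694 -0.37806464836236453
tilt [-7.7  0.2]
[0, 0.13, 0.0, 0.02, -0.1, 0, 0.13, 0.0, 0.01, -0.1, 0, 0.13, 0.0, 0.02, -0.1, 0, 0.14, 0.0, 0.01, -0.1, 0, 0.13, 0.0, 0.02, -0.1]
5 rows; end [0.5422 0.2217 0.0493] 147.5
```

>>> play_rows(
  deltas=[0, 0.13, 0, 0.01, 0, 0, 0.13, 0, 0.02, 0, 0, 0.13, 0, 0.01, 0, 0, 0.14, 0, 0.02, 0, 0, 0.13, 0, 0.01, 0],
)

```text
clock: 39.35
eef_pos: [0.5456, 0.22, 0.0495]
tool_rot: [0.282, 0.957, -0.018, -0.059]
ft_force: [4.6, -2.5, -9.8]
grip_width: 0.0146
```

```bash
python3 b.py
```

```text
t 39.35 [0.5456 0.22   0.0495] yaw 146.9 j [ 0.36  0.63  0.11  1.17  0.04 -0.64] F [ 4.6 -2.5 -9.8] w 0.0146
bed x,y of tcp 0.47867284713490044 -0.34190497635509554
```

>>> play_rows(
  deltas=[0, 0.12, 0, 0.01, 0, 0, 0.12, 0, 0.01, 0, 0, 0.12, 0, 0.01, 0],
)

```text
clock: 39.72
eef_pos: [0.5303, 0.2298, 0.0495]
tool_rot: [0.283, 0.957, -0.02, -0.054]
ft_force: [7.5, -5.4, -9.0]
grip_width: 0.0139
```

```bash
python3 b.py
```

```text
t 39.73 [0.5303 0.2298 0.0495] yaw 146.9 j [ 0.39  0.61  0.07  1.14  0.04 -0.61] F [ 7.5 -5.4 -9. ] w 0.0139
bed x,y of tcp 0.47873674622334417 -0.3237777493257388
```

Face at about -0.288, about 5 mm left by estimate. I'll push until it stalls.

>>> play_rows(
  deltas=[0, 0.1, 0, 0.01, 0, 0, 0.1, 0, 0.01, 0],
)

```text
clock: 39.98
eef_pos: [0.5289, 0.2307, 0.0494]
tool_rot: [0.285, 0.957, -0.023, -0.042]
ft_force: [17.7, -13.6, -13.0]
grip_width: 0.0135
```

```bash
python3 b.py
```

```text
t 39.98 [0.5289 0.2307 0.0494] yaw 146.7 j [ 0.4   0.6   0.05  1.12  0.02 -0.59] F [ 17.7 -13.6 -13. ] w 0.0135
bed x,y of tcp 0.4787204347691934 -0.32215075786151603
```

>>> play_rows(
  deltas=[0, 0.12, 0, 0.01, 0, 0, 0.12, 0, 0.01, 0],
)

```text
clock: 40.22
eef_pos: [0.5294, 0.2305, 0.049]
tool_rot: [0.289, 0.957, -0.027, -0.027]
ft_force: [18.8, -12.9, -11.6]
grip_width: 0.0133
```

```bash
python3 b.py
```

```text
t 40.23 [0.5294 0.2305 0.049 ] yaw 146.4 j [ 0.41  0.58  0.03  1.09 -0.01 -0.57] F [ 18.8 -12.9 -11.6] w 0.0133
bed x,y of tcp 0.47882489338053824 -0.3226786723959956
```

The jaw has stalled at 22 N with its face at about -0.286, where a closed row should put it. I'll release it and check from above.

>>> play_rows(
  deltas=[0, -0.02, 0, 0, 0, 0.4, 0, 0, 0, 0, 0.45, 0, 0, 0, 0, 0.45, 0, 0, -0.3, 0, 0.45, 0, 0, -0.6, 0, 0.45, 0, 0.1, -0.7, 0, 0.45, 0, 0.1, -0.7, 0, 0.45, 0, 0, 0, 0, 0.45, 0, 0, 0, 0],
)

```text
clock: 41.35
eef_pos: [0.5383, 0.25, 0.1925]
tool_rot: [0.286, 0.957, -0.024, -0.036]
ft_force: [0.3, -0.3, 0.2]
grip_width: 0.0388
```

```bash
python3 b.py; python3 - <<'E'
from h import *
import pickle
c=cam('wrist');pickle.dump(c,open('w21.pkl','wb'))
cv2.imwrite('pics/w21.png',cv2.resize(c['color'],(800,600),interpolation=cv2.INTER_CUBIC))
E
```

```text
t 41.35 [0.5383 0.25   0.1925] yaw 146.6 j [ 0.43  0.52  0.31  1.45  0.01 -0.56] F [ 0.3 -0.3  0.2] w 0.0388
bed x,y of tcp 0.500106236262959 -0.31965676112830993
```

View pics/w21.png

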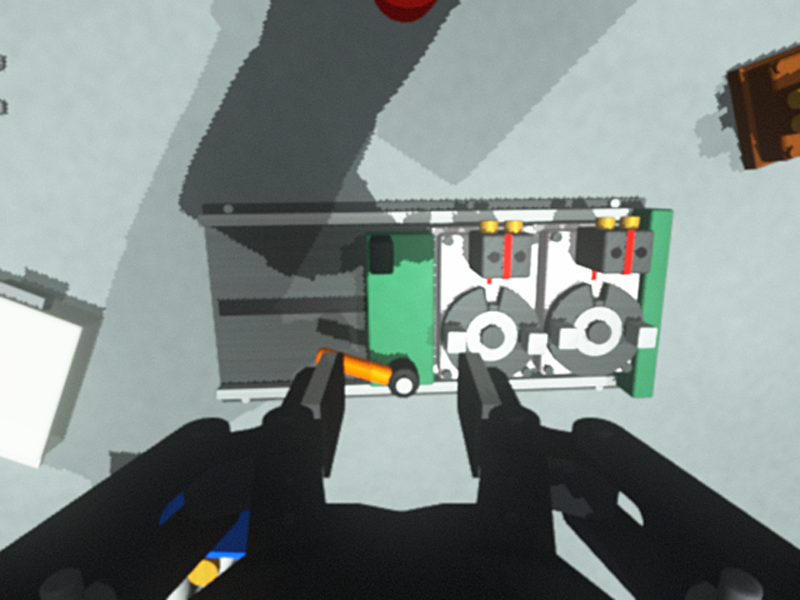

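The row is closed: jaw (368–433), pump B and pump A sit flush against the stop at about 640. Both notches, at (490,300) and (597,297), point at the red lines. The lever is still released: hub (403,382), orange arm towards (320,355). I'll push it from behind with shut fingers.

```bash
cat > lv.py <<'E'
from h import *
a=np.radians(147.5);ex=np.array([np.sin(a),-np.cos(a)]);ey=np.array([np.cos(a),np.sin(a)])
def orange(c):
    h=cv2.cvtColor(c['color'],cv2.COLOR_BGR2HSV)
    m=((h[...,0]>8)&(h[...,0]<22)&(h[...,1]>200)&(h[...,2]>150)).astype(np.uint8)
    n,l,s,ce=cv2.connectedComponentsWithStats(m)
    for i in range(1,n):
        if s[i,4]>80:
            x,y=np.nonzero(l==i)[::-1]
            q=np.array([pix2w(c,u,v,.060)[:2] for u,v in zip(x,y)]);mu=q.mean(0);d=np.linalg.svd(q-mu,full_matrices=False)[2][0]
            print('orange',s[i],ce[i].round(1),mu.round(4),'bed',(mu@ex).round(4),(mu@ey).round(4),'dir',np.degrees(np.arctan2(d[1],d[0]))%180)
E
python3 - <<'E'
from lv import *
import pickle
c=pickle.load(open('w21.pkl','rb'));orange(c)
for n,u,v,z in[('hub',403,383,.065),('jaw face',433,330,.038),('bin',245,515,.06),('A stop',640,300,.042)]:
    w=pix2w(c,u*.7,v*.7,z)[:2];print(n,w.round(4),(w@ex).round(4),(w@ey).round(4))
hub=.561*ex-.309*ey;print('hub exp',hub)
t=hub-.045*ey+.027*ex;print(t)
plan([(*t,.15,147.5),(*t,.08,147.5)],0,maxd=.03)
E
```

```text
orange [240 249  34  20 326] [254.5 258. ] [0.5792 0.2832] bed 0.55 -0.3363 dir 128.85790490394945
hub [0.5627 0.3041] 0.5588 -0.3112
jaw face [0.529  0.2938] 0.5321 -0.2883
bin [0.7067 0.3252] 0.6539 -0.4213
A stop [0.398  0.3557] 0.5138 -0.1446
hub exp [0.56203304 0.30711702]
[0.61449274 0.30571011]
tilt [-4.7 -1.4]
[0, -0.15, 0.38, 0.15, -0.2, 0, -0.15, 0.38, 0.14, -0.2, 0, -0.15, 0.38, 0.15, -0.2, 0, -0.14, 0.37, 0.14, -0.2, 0, -0.02, 0.03, 0.39, -0.0, 0, -0.02, 0.02, 0.39, -0.0, 0, -0.03, 0.03, 0.38, -0.0]
7 rows; end [0.6147 0.3059 0.0802] 147.4
```

The lever stands at about 0.32 rad. I'll start the pusher at polar angle 345° about the hub (0.5625,0.3055), radius 48 mm.

```bash
python3 - <<'E'
from lv import *
plan([(.610,.293,.11,135)],0,maxd=.03)
E
```

```text
tilt [-4.7 -1.4]
[0, -0.17, 0.33, 0.31, 2.9, 0, -0.15, 0.34, 0.32, 2.9, 0, -0.13, 0.35, 0.31, 2.9, 0, -0.12, 0.36, 0.32, 2.9]
4 rows; end [0.6098 0.2928 0.1099] 135.0
```

>>> play_rows(
  deltas=[0, -0.08, 0.35, 0.35, 3, 0, -0.08, 0.35, 0.35, 3, 0, -0.06, 0.36, 0.35, 3, 0, -0.05, 0.33, 0.34, 2.5, 0, 0, 0, 0, 0, 0, 0, 0, 0, 0],
)

```text
clock: 42.15
eef_pos: [0.5901, 0.303, 0.0938]
tool_rot: [0.383, 0.922, -0.032, -0.039]
ft_force: [0.8, 0.2, -0.6]
grip_width: -0.0002
```

```bash
python3 - <<'E'
from lv import *
st();plan([(.611,.293,.047,132)],0,maxd=.015)
orange(cam('wrist','w22.png'))
E
```

```text
t 42.15 [0.5901 0.303  0.0938] yaw 134.8 j [ 0.47  0.73  0.42  1.36  0.02 -0.32] F [ 0.8  0.2 -0.6] w -0.0002
tilt [-5.5 -1.7]
[0, -0.1, 0.05, 0.19, 0.7, 0, -0.1, 0.05, 0.19, 0.7, 0, -0.1, 0.05, 0.18, 0.7, 0, -0.1, 0.06, 0.19, 0.7]
4 rows; end [0.6113 0.293  0.0468] 132.0
orange [ 212  193   85   26 1476] [254.5 205.8] [0.5835 0.2788] bed 0.5487 -0.3423 dir 128.54126770628082
```

>>> play_rows(
  deltas=[0, -0.2, 0.15, 0, 1, 0, -0.2, 0.15, 0, 1, 0, 0, 0, 0.2, 0.5, 0, 0, 0, 0, 0],
)

```text
clock: 42.7
eef_pos: [0.6178, 0.297, 0.0828]
tool_rot: [0.403, 0.914, -0.032, -0.038]
ft_force: [0.1, 1.1, -0.3]
grip_width: -0.0002
```

```bash
python3 - <<'E'
from lv import *
st();plan([(.611,.293,.048,132)],0,maxd=.015)
E
```

```text
t 42.7 [0.6178 0.297  0.0828] yaw 132.3 j [ 0.44  0.78  0.49  1.38  0.01 -0.3 ] F [ 0.1  1.1 -0.3] w -0.0002
tilt [-5.4 -1.6]
[0, 0.0, -0.03, 0.2, 0.1, 0, 0.0, -0.02, 0.2, 0.1, 0, 0.0, -0.03, 0.19, 0.1]
3 rows; end [0.611  0.2928 0.048 ] 132.0
```

>>> play_rows(
  deltas=[0, 0, 0, 0.2, 0, 0, 0, -0.02, 0.2, 0, 0, 0, -0.02, 0.17, 0, 0, 0, 0, 0, 0],
)

```text
clock: 43.2
eef_pos: [0.6105, 0.2943, 0.0466]
tool_rot: [0.403, 0.914, -0.033, -0.038]
ft_force: [-0.0, 0.3, 0.2]
grip_width: -0.0002
```

```bash
cat > a3.py <<'E'
from lv import *
import sys
st();ax=np.array((.5622,.3060));tgt=float(sys.argv[1])
p,R,o=pose();y=np.degrees(np.arctan2(R[1,0],R[0,0]));d=p[:2]-ax;f=np.degrees(np.arctan2(d[1],d[0]))
print('r',np.linalg.norm(d).round(4),'polar',f.round(1),'lever would be',round(np.radians(327.5-360-(f-20.7)),2))
n=int(np.ceil(abs(tgt-f)/9));w=arcw(ax,.048,.048,np.linspace(f,tgt,n+1)[1:],0)
plan([(*q[:3],q[3]-20.7+180) for q in w],0)
E
python3 a3.py -92
```

```text
t 43.2 [0.6105 0.2943 0.0466] yaw 132.3 j [ 0.44  0.79  0.41  1.29  0.02 -0.3 ] F [-0.   0.3  0.2] w -0.0002
r 0.0497 polar -13.7 lever would be 0.03
tilt [-5.5 -1.6]
[0, -0.04, -0.12, -0.01, -4.6, 0, -0.03, -0.12, 0.0, 8.7, 0, -0.03, -0.11, 0.01, 8.7, 0, -0.04, -0.12, 0.01, 8.7, 0, -0.03, -0.12, 0.02, 8.7, 0, -0.04, -0.11, 0.01, 8.7, 0, -0.03, -0.12, 0.01, 8.7, 0, -0.03, -0.11, 0.01, 8.7, 0, -0.04, -0.12, 0.01, 8.7]
9 rows; end [0.5605 0.2579 0.0483] 67.3
```

>>> play_rows(
  deltas=[0, -0.04, -0.12, -0.01, 4, 0, -0.03, -0.12, 0.0, 8, 0, -0.03, -0.11, 0.01, 8, 0, -0.04, -0.12, 0.01, 8, 0, -0.03, -0.12, 0.02, 8],
)

```text
clock: 43.82
eef_pos: [0.5881, 0.2687, 0.0486]
tool_rot: [0.673, 0.738, -0.04, -0.023]
ft_force: [0.8, -0.1, -0.1]
grip_width: -0.0002
```

```bash
python3 a3.py -96;python3 -c "
from lv import *
orange(cam('wrist'))"
```

```text
t 43.83 [0.5881 0.2687 0.0486] yaw 95.3 j [0.42 0.72 0.28 1.22 0.01 0.33] F [ 0.8 -0.1 -0.1] w -0.0002
r 0.0454 polar -55.2 lever would be 0.76
tilt [-5.1 -1.6]
[0, -0.09, -0.08, 0.02, -0.6, 0, -0.03, -0.11, 0.01, 8.2, 0, -0.03, -0.11, 0.01, 8.1, 0, -0.03, -0.11, 0.01, 8.2, 0, -0.04, -0.1, 0.01, 8.1]
5 rows; end [0.5573 0.2579 0.048 ] 63.3
orange [ 236  215  110   33 2256] [287.6 232.2] [0.5689 0.2713] bed 0.5345 -0.334 dir 101.12176364905218
```

>>> play_rows(
  deltas=[0, -0.09, -0.09, 0.01, 4, 0, -0.03, -0.11, 0.01, 7, 0, -0.03, -0.11, 0.01, 8, 0, -0.03, -0.11, 0.01, 8, 0, -0.04, -0.1, 0.01, 8],
)

```text
clock: 44.5
eef_pos: [0.5612, 0.2585, 0.0502]
tool_rot: [0.867, 0.496, -0.041, -0.006]
ft_force: [10.5, -3.9, -4.2]
grip_width: 0.0
```

```bash
python3 a3.py -98;python3 -c "
from lv import *
orange(cam('wrist'))"
```

```text
t 44.5 [0.5612 0.2585 0.0502] yaw 59.6 j [0.43 0.66 0.17 1.16 0.01 0.96] F [10.5 -3.9 -4.2] w 0.0
r 0.0475 polar -91.3 lever would be 1.39
tilt [-4.4 -1.7]
[0, -0.05, -0.08, 0.04, -1.7]
1 rows; end [0.5553 0.2583 0.0482] 61.3
orange [ 242  215  110   32 2350] [295.8 231.5] [0.548  0.2757] bed 0.5269 -0.314 dir 65.15418672962875
```

The lever is at its stop (measured about 1.4 rad, 11 N reaction). I'll back off, rise and verify.

>>> play_rows(
  deltas=[0, 0, 0.12, 0, 0, 0, 0, 0.1, -0.05, 0, 0, 0, 0, -0.6, 0, 0, 0, 0, -0.8, 0, 0, 0, 0, -0.8, -8, 0, 0, -0.1, -0.4, -8, 0, 0, -0.1, 0, -8, 0, 0, 0, 0, 0, 0, 0, 0, 0, 0],
)

```text
clock: 45.68
eef_pos: [0.5751, 0.2595, 0.2152]
tool_rot: [0.74, 0.671, -0.039, -0.017]
ft_force: [0.4, 0.1, -0.3]
grip_width: -0.0003
```

```bash
python3 - <<'E'
from lv import *
import pickle
st();c=cam('wrist','w23.png');pickle.dump(c,open('w23.pkl','wb'));orange(c)
h=cv2.cvtColor(c['color'],cv2.COLOR_BGR2HSV)
m=((h[...,0]>60)&(h[...,0]<90)&(h[...,1]>90)).astype(np.uint8)
n,l,s,ce=cv2.connectedComponentsWithStats(m)
for i in range(1,n):
    if s[i,4]>200:
        r=cv2.boxPoints(cv2.minAreaRect(np.argwhere(l==i)[:,::-1].astype(np.float32)))
        print('green',s[i],[((pix2w(c,*q,.04)[:2]@ex).round(3),(pix2w(c,*q,.04)[:2]@ey).round(3)) for q in r])
m=(((h[...,0]<6)|(h[...,0]>174))&(h[...,1]>120)&(h[...,2]>60)).astype(np.uint8)
n,l,s,ce=cv2.connectedComponentsWithStats(m)
for i in range(1,n):
    if s[i,4]>12: print('red',s[i],ce[i].round(1))
# notch check: expected disc centres, bright arc on r=30 ring
g=cv2.cvtColor(c['color'],cv2.COLOR_BGR2GRAY)
for nm,y in(('B',-.250),('A',-.178)):
  for xc in(.533,):
    D=xc*ex+y*ey;print(nm,w2pix(c,[(*D,.052)]).round(1),[(t,int(np.median([g[int(round(q[1])),int(round(q[0]))] for q in w2pix(c,[(*(D+r*np.array([np.cos(np.radians(237.5+t)),np.sin(np.radians(237.5+t))])),.052) for r in(.025,.027,.029)])]))) for t in range(-30,31,4)])
# bystanders in the top view vs the start
t0=pickle.load(open('c0.pkl','rb'))['top']['color'];t=cam('top')['color'];d=cv2.absdiff(t,t0).sum(2)
for nm,u,v in(('cup',343,330),('hex',405,336),('union',465,288),('socket',459,347),('wr',405,205),('drv',570,257)):
    u,v=int(u*.7),int(v*.7);print(nm,d[v-10:v+10,u-12:u+12].mean().round(1))
E
```

```text
t 45.67 [0.5751 0.2595 0.2152] yaw 84.4 j [0.42 0.59 0.49 1.55 0.01 0.52] F [ 0.4  0.1 -0.3] w -0.0003
orange [273 163  52  24 213] [297.6 174.7] [0.5493 0.2741] bed 0.5263 -0.316 dir 67.4842107829068
green [ 403    0   49   41 1166] [(np.float64(0.54), np.float64(-0.155)), (np.float64(0.541), np.float64(-0.128)), (np.float64(0.587), np.float64(-0.128)), (np.float64(0.587), np.float64(-0.156))]
green [ 244  120  106   87 3291] [(np.float64(0.464), np.float64(-0.332)), (np.float64(0.466), np.float64(-0.288)), (np.float64(0.572), np.float64(-0.288)), (np.float64(0.573), np.float64(-0.333))]
red [327   0  10   7  36] [332.5   1.7]
red [329  19  11   9  42] [333.9  22.8]
red [  70   24   70   63 3279] [103.5  56.7]
red [266  71  31  21 192] [280.8  80.7]
red [293  93  11   8  32] [298.   96.8]
B [[336.5 114.3]] [(-30, 173), (-26, 175), (-22, 174), (-18, 173), (-14, 175), (-10, 109), (-6, 223), (-2, 255), (2, 255), (6, 255), (10, 247), (14, 143), (18, 177), (22, 174), (26, 173), (30, 173)]
A [[375.9  39.5]] [(-30, 150), (-26, 151), (-22, 153), (-18, 150), (-14, 152), (-10, 150), (-6, 48), (-2, 107), (2, 255), (6, 255), (10, 255), (14, 124), (18, 158), (22, 159), (26, 160), (30, 162)]
cup 152.9
hex 24.1
union 23.8
socket 23.6
wr 25.1
drv 22.5
```

```bash
python3 - <<'E'
from h import *
import pickle
c=pickle.load(open('w23.pkl','rb'));print('cup now',pix2w(c,103.5,56.7,.03).round(3),'start ~(.418,.088)')
s0=pickle.load(open('c0.pkl','rb'))['scene'];s=cam('scene')
for x in(s0,s):
    h=cv2.cvtColor(x['color'],cv2.COLOR_BGR2HSV);m=(((h[...,0]<6)|(h[...,0]>174))&(h[...,1]>150)&(h[...,2]>60)).astype(np.uint8)
    n,l,st_,ce=cv2.connectedComponentsWithStats(m[180:260,290:370].copy());print([ (st_[i].tolist(),ce[i].round(1)) for i in range(1,n) if st_[i,4]>100])
print(ticket.job_done())
E
```

```text
cup now [0.418 0.093 0.03 ] start ~(.418,.088)
[([34, 31, 22, 24, 417], array([44.1, 42. ]))]
[([34, 31, 22, 24, 422], array([44.1, 42.1]))]
the job is handed in; nothing more can be done
None
```

I set up the bench with the two aluminium pumps that were present and handed the job in at about 46 s of the 210 s allowed. Hand-in reports no verdict, so what follows is from my own last checks. I left the brown and pink look-alikes alone.

- **Timing:** I turned each disc by pinching one of its drive dogs. Both notches ended about 2–3° off their marks, where 5 mm is about 9.5°.
- **Row:** Both pumps stand flat between the rails, ports to the front. I pushed the jaw until it stalled at about 22 N. The stop and the jaw face then measured about 144 mm apart, the width of two pumps. I released it with a pull-back of at most about 1 mm, and the picture afterwards showed a closed row.
- **Lever:** I swung it only after the row was closed. It measures about 1.40 rad, and the arm was clear of everything at hand-in.
- **Other things on the bench:** The cup, the only one I checked by position, reads the same in the scene camera at start and end. The other five show only small, even changes between the start and end top views.

Three things did not go cleanly or did not agree:

- **Tool tilt:** The tool drifted to up to about 8° off vertical during the moves. The second pump needed a few tries to lower between the rails.
- **Cup in the top view:** A comparison with the start picture showed a large change at the cup. I think the arm was blocking the view, since the scene camera puts the cup where it was.
- **Stop position:** My readings of the stop's face varied by several millimetres between views, so I relied on the stall and the picture to judge the row closed.

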